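# Knock the ice out of its mould

### The arm

A 7-joint arm with a two-finger parallel gripper is mounted at the origin on the work surface. World frame = base frame: x ahead of the robot, y to its left, z up, the work surface at z = 0. Lengths are in mm, angles in rad, forces in N, time in s.
With the tool pointing down it reaches from about 350 to 900 mm from the base axis. Payload 8.1 kg.
Tool frame: the origin (TCP) lies at the very end of the fingers, on their centre line; the grasp point (between the pads) lies 19 mm behind it; z points along the fingers, y is the direction in which the jaws open and shut (so a half turn about z gives the same grasp; the last joint's range is limited). The gripper opens to 92 mm and grips with 3 to 60 N. Pads are 19 mm wide; open, the fingers measure 130 mm over their backs; the gripper's body (75 mm by 190 mm) begins 47 mm behind the grasp point.
Start: joints at [1.062, 0.434, 0.025, 1.573, -0.012, 1.134, -0.075], TCP at [246.7, -574.265, 226.742] pointing down, gripper open.
Joint ranges: [-2.62, 2.62], [-0.44, 2.09], [-1.27, 1.32], [0.08, 2.57], [-1.32, 4.46], [0.12, 2], [-2.74, 2.74]. Speed limits (rad/s): [2.22, 2.22, 3.01, 3.01, 3.14, 3.14, 3.14].

### API

Orientations are given as a unit quaternion [x, y, z, w].
In Python, from rig import arm gives the robot as it stands.
- The arm moves only by the tool play_rows, never from a script. Its argument "motion" is a list of rows, each an object with "linear": the shift along the tool's x, y, z in cm, a list of three; "rotation": the turn, a rotation vector about the tool's x, y, z in rad, a list of three; "claw": the opening, from 0 (shut) to 1 (fully open). In form: [{"linear": [tx, ty, tz], "rotation": [rx, ry, rz], "claw": claw}, ...]. A call has 1 to 20 rows; each row shifts and turns the commanded pose from where the row before left it, along the tool's axes as they then stand; what a row does not reach is not made up. A row lasts 1/12 s, in which the tool goes at most 41.7 mm and 7.16 degrees, less where a joint would pass 70% of its speed; a pose out of reach is approached as far as the arm can. A call with a gripper value outside its range is refused whole. The fingers move at their own pace and stop on an object; "newtons" is the grip in N (left out, the last holds). Time passes only in rows, so rows that do not move let the fingers close. It gives the time, the measured TCP pose, the force and the opening at its end, in the units of the state.
- arm.get_obs(): the state, without advancing time (a new reading comes with each control period).
- arm.snapshot(name): name is "scene" or "top" or "wrist"; returns the picture (480x640x3 uint8, red, green, blue); there is no depth.
- arm.camera_params(name): a dict with "fx", "fy", "cx", "cy" (pixels), "origin" and "rotation" of the camera in the world. Camera axes: x right, y down, z forward; pixel columns grow to the right and rows downward; lengths in mm; the calibration is good to about 2 mm. A picture is of the moment at which its call begins: read the wrist's pose just before it. camera_params takes no time and is no camera call; for the wrist camera it gives the pose at the moment of the call.
- arm.hand_in(): hands the job in, once; it reports no verdict.
The state is a dict: "time_s": time; "qpos": joint angles; "joint_velocities": joint speeds; "joint_efforts": joint torques, N m; "position": TCP position; "tcp_rot": TCP orientation; "force": force on the tool from outside, world axes, zero at the start; "moment": the same for the moment, N m; "grip_width": finger opening in mm.
Only numpy, scipy, OpenCV 4.12 (cv2) and the standard library are available. Lean on these libraries where they do the work, as an engineer would, in place of code of your own. Each camera call takes 0.05 s, during which the arm holds its last target. There are 200 camera calls.

### The job

Turn the full ice mould upside down, hold it clear above the chopping board with the cubes still stuck in it, then rap its rim on the board until all three cubes have come out and lie flat on the board. Leave the empty mould lying upside down on the ribbed draining mat. Do not touch the ice with the gripper or let it fall from a height, and leave the glasses, the bottle and the coasters alone.

Things in the scene. Friction and masses are not known exactly. Their poses are not given: they have to be found in the camera images.
- mould: stiff grey ice mould, thin steel band near its rim, a row of three open square pockets: 144 long (x) x 48 wide (y) x 45 mm high (z), 0.17 kg empty, 0.29 kg full. Origin: centre of its underside, z towards the open side; starts flat on the counter, open side up; the same end for end. Flat outer sides and ends: grip it across its 48 mm width anywhere; it stands by itself on an end.
- mould_end_a (a point): centre of the mould's end face at -x, at half its height. The pockets lie 42 mm apart along the mould and are 41 mm deep, with 1.5 mm of play round the cubes; the cubes' open faces lie 7 mm inside the rim
- mould_end_b (a point): centre of the mould's end face at +x, at half its height. The springy foot of each pocket holds its cube with about 1.5 N (3 to 4 times its weight), so turning over alone does not free it; each sharp stop of the inverted mould (rim knocked on the board at 0.2 to 0.3 m/s) shifts it a little, and after 3 mm it is free
- cube0_mid (a point): one of three identical clear ice cubes, 36 x 36 x 34 mm (z), 34 to 46 g, frozen into the mould at the start. Point: its centre, 21 mm from the mould's underside plane (along the mould's z) while stuck, 24 mm or more once free. A freed cube stands on the board inside its pocket until the mould is lifted over it by more than 34 mm
- cube1_mid (a point): one of three identical clear ice cubes, 36 x 36 x 34 mm (z), 34 to 46 g, frozen into the mould at the start. Point: its centre, 21 mm from the mould's underside plane (along the mould's z) while stuck, 24 mm or more once free. A freed cube stands on the board inside its pocket until the mould is lifted over it by more than 34 mm
- cube2_mid (a point): one of three identical clear ice cubes, 36 x 36 x 34 mm (z), 34 to 46 g, frozen into the mould at the start. Point: its centre, 21 mm from the mould's underside plane (along the mould's z) while stuck, 24 mm or more once free. A freed cube stands on the board inside its pocket until the mould is lifted over it by more than 34 mm
- board: fixed wooden chopping board, 220 (x) x 260 (y) x 18 mm thick; origin at the centre of its underside, on the counter, z up
- drain_mat: fixed flat black rubber draining mat with cross ribs, 210 (x) x 115 (y) x 8 mm thick; origin at the centre of its underside, on the counter, z up
- bottle: bystander: amber glass bottle, 68 mm diameter, 235 mm tall, stands beyond one end of the mould; origin at the centre of its underside
- coasters: bystander: stack of cork coasters, 90 mm diameter, 16 mm high, lies beyond the other end of the mould; origin at the centre of its underside
- tumbler_a: bystander: greenish clear glass tumbler standing upside down beyond the draining mat's far (+x) end, 82 mm diameter, 92 mm tall; origin at the centre of its rim, on the counter
- tumbler_b: bystander: second such tumbler, upside down beyond the board; origin at the centre of its rim, on the counter

How it is judged:
By the outcome, as a careful person would: the job done as asked, in the order asked, and still so for the second after the job is handed in, with the robot touching nothing.
It also fails if it takes over 58 s, if anything falls off the work surface, if the arm or the gripper's body presses on something with over 40 N, if the wrist force passes 120 N, or if a joint passes its speed limit or range.

## Working session

There is one attempt and no reset: what is moved stays moved. The work goes in short steps, Python scripts to look and compute and a tool call to move; the robot and the scene stay as the last step left them, time stands still between calls to the robot, and variables do not carry over. Pictures are saved under pics/ and viewed, about 8 in all and at most 12, crops included, and the job is handed in when it is done.

Besides the shell and the picture viewer there is one more tool, called after "Call:" by a JSON object that holds its "name" and its "arguments". play_rows: Moves the arm, as the interface text tells. Its arguments: {"type":"object","properties":{"motion":{"type":"array"},"newtons":{"type":"number"}},"required":["motion"]}

```bash
mkdir -p pics; ls
cat > h.py <<'E'
import numpy as np, cv2
from scipy.spatial.transform import Rotation as R
from rig import arm
def P(n):
    p=arm.camera_params(n); return p,np.array(p['rotation'],float).reshape(3,3),np.array(p['origin'],float)
def ray(n,uv,z):
    p,Rm,o=P(n); d=Rm@np.array([(uv[0]-p['cx'])/p['fx'],(uv[1]-p['cy'])/p['fy'],1.]); return o+d*(z-o[2])/d[2]
def proj(n,X):
    p,Rm,o=P(n); c=Rm.T@(np.array(X)-o); return np.array([p['fx']*c[0]/c[2]+p['cx'],p['fy']*c[1]/c[2]+p['cy']])
def snap(n,f):
    im=cv2.cvtColor(np.array(arm.snapshot(n)),cv2.COLOR_RGB2BGR); cv2.imwrite('pics/'+f,im); return im
def st():
    o=arm.get_obs(); print({k:np.round(o[k],3).tolist() for k in ('time_s','qpos','position','tcp_rot','force','moment','grip_width')}); return o
E
python3 - <<'E'
from h import *
snap('top','top0.png'); snap('scene','scene0.png'); st()
for n in('top','scene','wrist'): print(n,arm.camera_params(n))
E
```

```text
pics
{'time_s': 0.1, 'qpos': [1.062, 0.435, 0.025, 1.574, -0.012, 1.134, -0.075], 'position': [246.506, -573.849, 226.037], 'tcp_rot': [0.979, 0.201, -0.0, -0.001], 'force': [0.148, -0.118, 0.093], 'moment': [0.043, -0.008, 0.009], 'grip_width': 91.778}
top {'fx': 460.27771924019913, 'fy': 460.27771924019913, 'cx': 315.0132358189542, 'cy': 233.76882097641283, 'origin': array([447.97070824, -11.1507906 , 949.05604521]), 'rotation': array([-0.69642418,  0.71466687, -0.04147242,  0.05024606])}
scene {'fx': 588.6201580364838, 'fy': 588.6201580364838, 'cx': 323.8443868301749, 'cy': 231.53264352035737, 'origin': array([1310.01260397, -287.55072292, 1045.8596632 ]), 'rotation': array([ 0.77495778,  0.53543829, -0.19441916, -0.27376536])}
wrist {'fx': 344.40888092173077, 'fy': 344.40888092173077, 'cx': 324.42580882606, 'cy': 241.93948531829105, 'origin': array([ 315.82986396, -544.35235258,  384.82643206]), 'rotation': array([ 0.82696136, -0.5445419 , -0.07782742,  0.11641269])}
```

```bash
sed -i "s/np.array(p\['rotation'\],float).reshape(3,3)/R.from_quat(p['rotation']).as_matrix()/" h.py
```

```text
(no output)
```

View pics/top0.png

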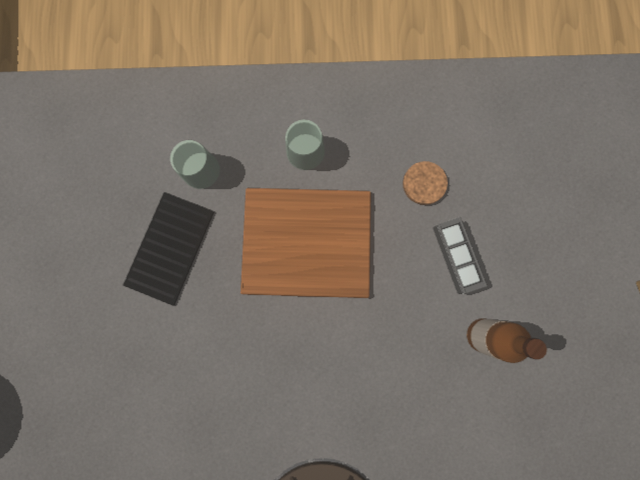

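View pics/scene0.png

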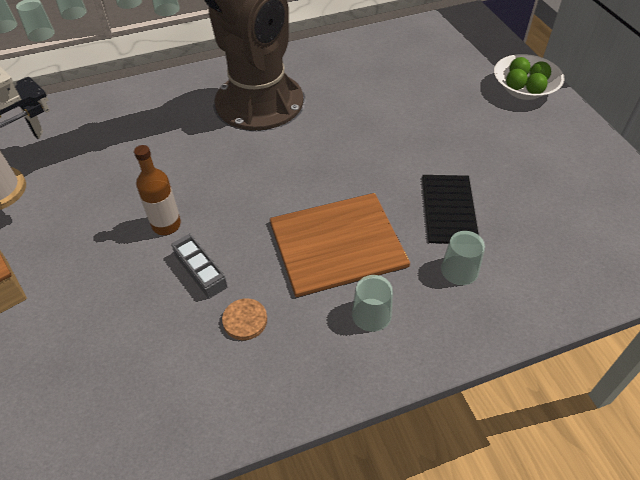

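Run:
```python
from h import *
im=cv2.imread('pics/top0.png'); hsv=cv2.cvtColor(im,cv2.COLOR_BGR2HSV); H,S,V=cv2.split(hsv)
def big(m,n=1):
    c,_=cv2.findContours(m.astype(np.uint8),cv2.RETR_EXTERNAL,cv2.CHAIN_APPROX_NONE); return sorted(c,key=cv2.contourArea)[::-1][:n]
def box(m,z,name,roi):
    mm=np.zeros_like(m); x0,y0,x1,y1=roi; mm[y0:y1,x0:x1]=m[y0:y1,x0:x1]
    for c in (big(mm,3) if name=='cubes' else big(mm)):
        pts=np.array([ray('top',p[0],z)[:2] for p in c],np.float32)
        r=cv2.minAreaRect(pts); print(name,np.round(r[0],1),np.round(r[1],1),'ang',round(r[2],1))
box((V>175)&(S<60),38,'cubes',(425,205,500,305))
box((V<75)&(S<60),45,'mould',(425,205,500,305))
box((S>90),18,'board',(225,170,390,310))
box((V<58),8,'mat',(110,180,225,315))
box((S>90),16,'coasters',(395,155,455,212))
box((S>60)|(V>150),0,'bottle',(460,310,560,370))
for n,uv in (('ta',(189,159)),('tb',(304,138))): print(n,ray('top',uv,92))
print(hsv[289,466],hsv[257,440],hsv[250,170])
b=cv2.resize(im[200:320,400:560],None,fx=5,fy=5,interpolation=cv2.INTER_CUBIC); cv2.imwrite('pics/c1.png',b)
```

```text
cubes [ 477.5 -300.1] [31.8 32.5] ang 16.8
cubes [ 517.3 -287.3] [32.1 31.7] ang 16.9
cubes [ 557.8 -275. ] [31.3 32.4] ang 16.9
mould [ 531.9 -313.8] [18.6  7.7] ang 18.0
board [554.   17.6] [258.6 219. ] ang 86.9
mat [549.6 301. ] [114.7 207.5] ang 67.2
coasters [ 670.9 -231. ] [90.8 86.8] ang 88.3
bottle [ 339.7 -397.9] [121.9  78.2] ang 74.5
ta [711.67779761 237.15277497  92.        ]
tb [746.98939244  14.71455558  92.        ]
[ 24  12 105] [ 15  17 119] [23 20 50]
```

View pics/c1.png

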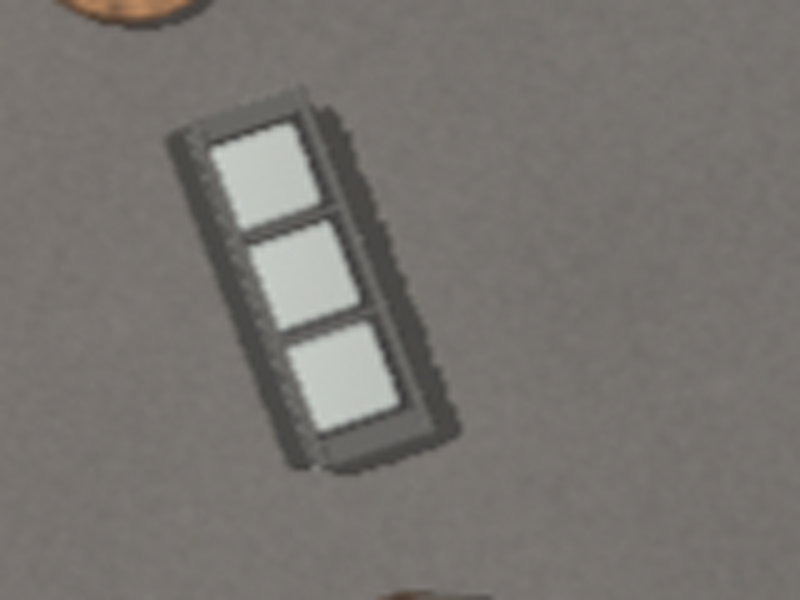

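Call:
{"name": "play_rows", "arguments": {"motion": [{"linear": [3,-2,-1],"rotation": [0,0.12,0],"claw": 1},{"linear": [3,-2,-1],"rotation": [0,0.12,0],"claw": 1},{"linear": [3,-2,-1],"rotation": [0,0.12,0],"claw": 1},{"linear": [3,-2,-1],"rotation": [0,0.12,0],"claw": 1}]}}

```text
time_s: 0.43
position: [317.3, -455.9, 287.8]
tcp_rot: [0.951, 0.196, 0.236, -0.048]
force: [-0.3, 0.6, -0.4]
grip_width: 91.5
```

```bash
cat >> h.py <<'E'
def log():
    import json; o=arm.get_obs(); open('log.jsonl','a').write(json.dumps([np.array(o[k]).tolist() for k in('qpos','position','tcp_rot')])+'\n'); st()
E
python3 -c "from h import *; log()"
```

```text
{'time_s': 0.433, 'qpos': [1.284, 0.302, -0.134, 1.728, -0.49, 1.157, 0.201], 'position': [317.266, -455.932, 287.822], 'tcp_rot': [0.951, 0.196, 0.236, -0.048], 'force': [-0.303, 0.649, -0.446], 'moment': [-0.228, 0.607, 0.018], 'grip_width': 91.498}
```

Call:
{"name": "play_rows", "arguments": {"motion": [{"linear": [2,-3,-1],"rotation": [0.12,0,0],"claw": 1},{"linear": [2,-3,-1],"rotation": [0.12,0,0],"claw": 1},{"linear": [2,-3,-1],"rotation": [0.12,0,0],"claw": 1},{"linear": [2,-3,-1],"rotation": [0.12,0,0],"claw": 1}]}}

```text
time_s: 0.77
position: [311.3, -338.1, 378.9]
tcp_rot: [0.912, 0.246, 0.178, -0.275]
force: [1.1, 0.4, -0.6]
grip_width: 91.7
```

```bash
python3 -c "from h import *; log()"
```

```text
{'time_s': 0.767, 'qpos': [1.193, 0.367, -0.169, 1.499, -0.436, 1.733, 0.006], 'position': [311.324, -338.123, 378.855], 'tcp_rot': [0.912, 0.246, 0.178, -0.275], 'force': [1.143, 0.446, -0.566], 'moment': [-0.719, 0.115, -0.018], 'grip_width': 91.666}
```

Call:
{"name": "play_rows", "arguments": {"motion": [{"linear": [0,-3,0],"rotation": [-0.1,-0.12,0.05],"claw": 1},{"linear": [0,-3,0],"rotation": [-0.1,-0.12,0.05],"claw": 1},{"linear": [0,-3,0],"rotation": [-0.1,-0.12,0],"claw": 1},{"linear": [0,-3,0],"rotation": [-0.12,-0.12,0],"claw": 1},{"linear": [0,-3,0],"rotation": [-0.12,0,0],"claw": 1},{"linear": [0,-2,0],"rotation": [-0.12,0,0],"claw": 1}]}}

```text
time_s: 1.27
position: [232.6, -197.7, 422.8]
tcp_rot: [0.972, 0.223, 0.061, 0.034]
force: [-0.4, 0.8, 1.4]
grip_width: 91.8
```

```bash
python3 -c "from h import *; log()"
```

```text
{'time_s': 1.267, 'qpos': [1.021, -0.3, -0.283, 1.898, -0.146, 1.408, -0.36], 'position': [232.559, -197.653, 422.763], 'tcp_rot': [0.972, 0.223, 0.061, 0.034], 'force': [-0.359, 0.79, 1.375], 'moment': [0.073, 0.143, 0.0], 'grip_width': 91.774}
```

```bash
cat > kin.py <<'E'
import numpy as np, json, itertools
from scipy.optimize import least_squares
from scipy.spatial.transform import Rotation as R
def fk(p,q,s):
    off=[p[0],p[11],0,p[12],0,p[13],p[10]]
    tr=[(p[1],p[2],p[3]),(0,0,0),(p[4],0,p[5]),(-p[4]+p[6],0,0),(p[14],0,p[7]),(p[8],0,0),(0,0,p[9])]
    r=R.identity(); x=np.zeros(3)
    # order: Rz q1, t, Ry q2, Rz q3, t, Ry q4, t, Rz q5,t, Ry q6,t, Rz q7,t
    for i in range(7):
        r=r*R.from_euler('z' if i%2==0 else 'y',s[i]*q[i]+off[i]); x=x+r.apply(tr[i])
    return x,r
D=lambda:[[.979*0,0,0]]
def load():
    d=[([1.062,0.434,0.025,1.573,-0.012,1.134,-0.075],[246.7,-574.265,226.742],[.979,.201,0,-.001])]
    return d+[tuple(json.loads(l)) for l in open('log.jsonl')]
def res(p,s,data,reg=1):
    e=[]
    for q,x,o in data:
        X,r=fk(p,q,s); e+=list((X-x)/1.); e+=list(((R.from_quat(o).inv()*r).as_rotvec())*300)
    return np.array(e+list(reg*(p-P0)*W))
P0=np.array([0,0,0,300,0,350,0,350,0,250,0,0,0,0,0.]); W=np.array([0.01]+[.01]*9+[.01]+[3]*3+[.01])
E
cat > fit.py <<'E'
from kin import *
data=load(); out=[]
for sg in itertools.product([1,-1],repeat=4):
    s=[sg[0],1,sg[1],1,sg[2],1,sg[3]]
    for c0 in (0,1.57,3.14,-1.57):
        for c7 in (0,1.57,3.14,-1.57):
            p=P0.copy(); p[0]=c0; p[10]=c7
            f=least_squares(res,p,args=(s,data),max_nfev=60); out.append((f.cost,s,f.x))
out.sort(key=lambda o:o[0])
for o in out[:4]: print(round(o[0],2),o[1],np.round(o[2],3).tolist())
json.dump([out[0][1],out[0][2].tolist()],open('kin.json','w'))
E
time python3 fit.py
```

```text
3.48 [-1, 1, -1, 1, -1, 1, -1] [0.0, 0.918, -53.948, 268.224, 4.183, 543.066, -15.039, 424.312, -0.24, 362.164, 1.571, -0.0, 0.001, -0.0, 9.268]
3.48 [-1, 1, -1, 1, -1, 1, -1] [0.0, 0.918, -53.948, 268.224, 4.183, 543.066, -15.039, 424.312, -0.24, 362.164, 1.571, -0.0, 0.001, -0.0, 9.268]
3.48 [-1, 1, -1, 1, -1, 1, -1] [0.0, 0.918, -53.948, 268.224, 4.183, 543.066, -15.039, 424.312, -0.24, 362.164, 1.571, -0.0, 0.001, -0.0, 9.268]
3.48 [-1, 1, -1, 1, -1, 1, -1] [0.0, 0.918, -53.948, 268.224, 4.183, 543.066, -15.039, 424.312, -0.24, 362.164, 1.571, -0.0, 0.001, -0.0, 9.268]
real	3m15.618s
user	3m13.540s
sys	0m0.133s
```

```bash
cat > ik.py <<'E'
import numpy as np
from scipy.optimize import least_squares
from scipy.spatial.transform import Rotation as R
LO=np.array([-2.62,-.44,-1.27,.08,-1.32,.12,-2.74]); HI=np.array([2.62,2.09,1.32,2.57,4.46,2,2.74])
def rz(a): c,s=np.cos(a),np.sin(a); return np.array([[c,-s,0],[s,c,0],[0,0,1]])
def ry(a): c,s=np.cos(a),np.sin(a); return np.array([[c,0,s],[0,1,0],[-s,0,c]])
T=[(.9,-54,268),(0,0,0),(4.2,0,543),(-19.2,0,0),(9.3,0,424.3),(0,0,0),(0,0,362.2)]
def fk(q):
    M=np.eye(3); x=np.zeros(3)
    for i in range(7):
        M=M@(rz(-q[i]+(np.pi/2 if i==6 else 0)) if i%2==0 else ry(q[i])); x=x+M@np.array(T[i])
    return x,M
def pose(psi,tau):
    p,t=np.radians([psi,tau]); return rz(p)@np.diag([1,-1,-1.])@ry(t)
def ik(x,M,q0,w=.02):
    q0=np.clip(q0,LO+.01,HI-.01)
    def f(q):
        X,N=fk(q); return np.r_[(X-x)/5,R.from_matrix(N.T@M).as_rotvec()*40,w*(q-q0)]
    s=least_squares(f,q0,bounds=(LO,HI),max_nfev=40); X,N=fk(s.x)
    return s.x,np.linalg.norm(X-x),np.degrees(np.linalg.norm(R.from_matrix(N.T@M).as_rotvec()))
def follow(x0,psi0,tau0,x1,psi1,tau1,q,n=8):
    "track straight path from q; returns q, worst err"
    w=0
    for k in np.linspace(0,1,n+1)[1:]:
        q,e,a=ik(x0+(x1-x0)*k,pose(psi0+(psi1-psi0)*k,tau0+(tau1-tau0)*k),q); w=max(w,e+3*a)
    return q,w
E
cat > scan.py <<'E'
from ik import *
q0=np.array([1.021,-0.3,-0.283,1.898,-0.146,1.408,-0.36])
up=lambda x,y,z=300: np.array([x,y,z],float)
for S in ((540,-190),(560,-20),(480,-200),(620,-180)):
  row=[]
  for psi in range(-180,180,30):
    c=up(*S,250); q,e,a=ik(c,pose(psi,0),q0)
    if e>1: row.append((psi,'x')); continue
    r=[]
    for tau in (65,80,-65,-80):
        qq,w=follow(c,psi,0,c,psi,tau,q); s=np.radians(tau); 
        d=np.r_[np.cos(np.radians(psi)),np.sin(np.radians(psi)),0]
        q2,w2=follow(c,psi,tau,up(*S,80)+0*d,psi,tau,qq,5); r.append('%d:%s'%(tau,'ok' if max(w,w2)<1 else int(max(w,w2))))
    row.append((psi,' '.join(r)))
  print(S); [print('  ',*x) for x in row]
E
time timeout 300 python3 scan.py
```

```text
(540, -190)
   -180 65:66 80:104 -65:104 -80:128
   -150 x
   -120 x
   -90 65:95 80:123 -65:ok -80:ok
   -60 65:103 80:151 -65:10 -80:32
   -30 65:136 80:160 -65:81 -80:130
   0 65:100 80:104 -65:66 -80:104
   30 65:ok 80:ok -65:ok -80:ok
   60 65:ok 80:ok -65:ok -80:ok
   90 65:ok 80:ok -65:ok -80:ok
   120 65:10 80:30 -65:ok -80:ok
   150 65:81 80:130 -65:25 -80:54
(560, -20)
   -180 65:83 80:140 -65:54 -80:87
   -150 x
   -120 x
   -90 65:102 80:119 -65:ok -80:ok
   -60 65:100 80:135 -65:ok -80:ok
   -30 65:116 80:166 -65:41 -80:71
   0 65:134 80:171 -65:83 -80:140
   30 65:59 80:58 -65:29 -80:56
   60 65:ok 80:ok -65:ok -80:ok
   90 65:ok 80:ok -65:ok -80:ok
   120 65:ok 80:ok -65:ok -80:ok
   150 65:41 80:71 -65:ok -80:ok
(480, -200)
   -180 65:37 80:72 -65:96 -80:141
   -150 x
   -120 x
   -90 65:111 80:138 -65:ok -80:ok
   -60 65:127 80:170 -65:ok -80:22
   -30 65:150 80:188 -65:63 -80:116
   0 65:93 80:93 -65:37 -80:72
   30 65:ok 80:ok -65:ok -80:ok
   60 65:ok 80:ok -65:ok -80:ok
   90 65:ok 80:ok -65:ok -80:ok
   120 65:ok 80:21 -65:ok -80:ok
   150 65:63 80:116 -65:70 -80:93
(620, -180)
   -180 65:102 80:144 -65:ok -80:ok
   -150 x
   -120 x
   -90 65:76 80:105 -65:ok -80:ok
   -60 65:70 80:119 -65:29 -80:50
   -30 65:118 80:134 -65:106 -80:151
   0 65:103 80:117 -65:102 -80:144
   30 65:5 80:3 -65:21 -80:39
   60 65:ok 80:ok -65:ok -80:ok
   90 65:ok 80:ok -65:ok -80:ok
   120 65:29 80:48 -65:ok -80:ok
   150 65:106 80:151 -65:ok -80:ok
real	2m53.954s
user	2m52.711s
sys	0m0.185s
```

```bash
cat > plan.py <<'E'
from h import *
from ik import pose,ik
def cur():
    o=arm.get_obs(); return np.array(o['position'],float),R.from_quat(o['tcp_rot']).as_matrix(),np.array(o['qpos'])
def tgt(G,psi,tau):
    "TCP pose for grasp point G"
    M=pose(psi,tau); return np.array(G,float)+19*M[:,2],M
def plan(*ts):
    "ts: (x,M,n). prints constant rows; chained from the measured pose"
    from scipy.linalg import logm
    x,M,q=cur()
    for X,N,n in ts:
        rel=np.eye(4); rel[:3,:3]=M.T@N; rel[:3,3]=M.T@(X-x)
        w=R.from_matrix(rel[:3,:3]).as_rotvec()/n; A=R.from_rotvec(w).as_matrix()
        S=sum(np.linalg.matrix_power(A,k) for k in range(n)); v=np.linalg.solve(S,rel[:3,3])
        v=np.round(v/10,2); w=np.round(w,3)
        zs=[]
        for _ in range(n):
            x=x+M@v*10; M=M@R.from_rotvec(w).as_matrix(); q,e,a=ik(x,M,q); zs.append(e+a)
        print(n,'x',v.tolist(),w.tolist(),'|%.1fmm %.1fdeg'%(10*np.linalg.norm(v),np.degrees(np.linalg.norm(w))),'end',np.round(x),'ikerr %.1f'%max(zs),'q',np.round(q,2).tolist())
E
python3 - <<'E'
from plan import *
print([np.round(ray('top',p,45),1).tolist() for p in ((462.4,255.3),)],ray('top',(480,335),0))
C=np.array([516.5,-286,0]); u=pose(17.2,0)[:,0]
G=C+10*u+[0,0,27]; X,M=tgt(G,17.2,-20); pre=X-100*M[:,2]
plan((pre,M,14),(X,M,5),(X+[0,0,160],M,6))
E
```

```text
[[515.8, -289.1, 45.0]] [ 357.81556222 -327.5940593     0.        ]
14 x [2.17, 1.28, 2.15] [0.008, -0.033, 0.01] |33.1mm 2.0deg end [ 552. -276.  102.] ikerr 0.0 q [0.44, 0.74, -0.3, 1.45, 0.37, 1.32, -1.25]
5 x [0.02, -0.01, 1.98] [-0.0, 0.001, -0.001] |19.8mm 0.1deg end [ 520. -285.    9.] ikerr 0.0 q [0.47, 0.81, -0.29, 1.58, 0.42, 1.12, -1.29]
6 x [-0.91, 0.0, -2.51] [-0.0, -0.0, -0.0] |26.7mm 0.0deg end [ 520. -285.  169.] ikerr 0.0 q [0.48, 0.63, -0.32, 1.47, 0.35, 1.4, -1.2]
```

Call:
{"name": "play_rows", "arguments": {"motion": [{"linear": [2.17,1.28,2.15],"rotation": [0.008,-0.033,0.01],"claw": 1},{"linear": [2.17,1.28,2.15],"rotation": [0.008,-0.033,0.01],"claw": 1},{"linear": [2.17,1.28,2.15],"rotation": [0.008,-0.033,0.01],"claw": 1},{"linear": [2.17,1.28,2.15],"rotation": [0.008,-0.033,0.01],"claw": 1},{"linear": [2.17,1.28,2.15],"rotation": [0.008,-0.033,0.01],"claw": 1},{"linear": [2.17,1.28,2.15],"rotation": [0.008,-0.033,0.01],"claw": 1},{"linear": [2.17,1.28,2.15],"rotation": [0.008,-0.033,0.01],"claw": 1},{"linear": [2.17,1.28,2.15],"rotation": [0.008,-0.033,0.01],"claw": 1},{"linear": [2.17,1.28,2.15],"rotation": [0.008,-0.033,0.01],"claw": 1},{"linear": [2.17,1.28,2.15],"rotation": [0.008,-0.033,0.01],"claw": 1},{"linear": [2.17,1.28,2.15],"rotation": [0.008,-0.033,0.01],"claw": 1},{"linear": [2.17,1.28,2.15],"rotation": [0.008,-0.033,0.01],"claw": 1},{"linear": [2.17,1.28,2.15],"rotation": [0.008,-0.033,0.01],"claw": 1},{"linear": [2.17,1.28,2.15],"rotation": [0.008,-0.033,0.01],"claw": 1},{"linear": [0,0,0],"rotation": [0,0,0],"claw": 1},{"linear": [0,0,0],"rotation": [0,0,0],"claw": 1}], "newtons": 55}}

```text
time_s: 2.6
position: [549.1, -275.6, 96.3]
tcp_rot: [0.973, 0.144, -0.177, 0.021]
force: [0.2, 0.2, 1.1]
grip_width: 91.9
```

Run:
```python
from plan import *
im=snap('wrist','w1.png')
C=np.array([516.5,-287,0]); u=pose(17.2,0)[:,0]; v=np.array([-u[1],u[0],0])
for a in (-72,72):
  for b in (-24,24): cv2.circle(im,tuple(int(t) for t in proj('wrist',C+a*u+b*v+[0,0,45])),3,(0,0,255),-1)
cv2.imwrite('pics/w1o.png',im)
G=C+10*u+[0,0,27]; X,M=tgt(G,17.2,-20)
plan((X,M,5),(X+[0,0,160],M,6))
```

```text
5 x [0.03, 0.03, 1.9] [-0.002, 0.001, -0.001] |19.0mm 0.1deg end [ 520. -286.    9.] ikerr 0.0 q [0.56, 0.84, -0.45, 1.57, 0.53, 1.18, -1.38]
6 x [-0.91, 0.0, -2.5] [-0.0, 0.0, 0.0] |26.6mm 0.0deg end [ 520. -286.  169.] ikerr 0.0 q [0.58, 0.67, -0.49, 1.45, 0.45, 1.44, -1.27]
```

View pics/w1o.png

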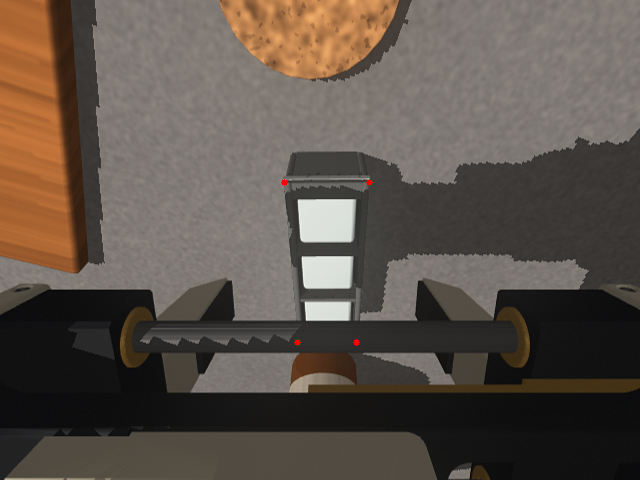

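Call:
{"name": "play_rows", "arguments": {"motion": [{"linear": [0.03,0.03,1.9],"rotation": [-0.002,0.001,-0.001],"claw": 1},{"linear": [0.03,0.03,1.9],"rotation": [-0.002,0.001,-0.001],"claw": 1},{"linear": [0.03,0.03,1.9],"rotation": [-0.002,0.001,-0.001],"claw": 1},{"linear": [0.03,0.03,1.9],"rotation": [-0.002,0.001,-0.001],"claw": 1},{"linear": [0.03,0.03,1.9],"rotation": [-0.002,0.001,-0.001],"claw": 1},{"linear": [0,0,0],"rotation": [0,0,0],"claw": 1},{"linear": [0,0,0],"rotation": [0,0,0],"claw": 0.4},{"linear": [0,0,0],"rotation": [0,0,0],"claw": 0.3},{"linear": [0,0,0],"rotation": [0,0,0],"claw": 0.3},{"linear": [0,0,0],"rotation": [0,0,0],"claw": 0.3},{"linear": [0,0,0],"rotation": [0,0,0],"claw": 0.3},{"linear": [0,0,0],"rotation": [0,0,0],"claw": 0.3}], "newtons": 55}}

```text
time_s: 3.65
position: [520.8, -286.5, 10.7]
tcp_rot: [0.974, 0.147, -0.171, 0.027]
force: [0.3, -0.4, -0.7]
grip_width: 56.3
```

Run:
```python
from plan import *
st()
x,M,q=cur(); p=pose(75,0)[:,0]
X1=x+[0,0,150]
S=np.array([530,-195,0]); 
Gs=S+[0,0,82.]; X,N=tgt(Gs,75,70)
plan((X1,M,5),(X+[0,0,100],N,15),(X+[0,0,4],N,6))
```

```text
{'time_s': 3.65, 'qpos': [0.565, 0.827, -0.447, 1.577, 0.533, 1.179, -1.376], 'position': [520.793, -286.494, 10.714], 'tcp_rot': [0.974, 0.147, -0.171, 0.027], 'force': [0.334, -0.398, -0.748], 'moment': [0.184, -0.377, 0.065], 'grip_width': 56.318}
5 x [-1.02, 0.01, -2.82] [0.0, 0.0, 0.0] |30.0mm 0.0deg end [ 521. -287.  161.] ikerr 0.0 q [0.58, 0.68, -0.49, 1.46, 0.45, 1.42, -1.28]
15 x [0.62, -0.5, 0.21] [0.031, 0.095, -0.067] |8.2mm 6.9deg end [ 534. -178.  176.] ikerr 0.0 q [1.4, 1.27, -1.24, 1.56, -0.06, 1.17, 0.2]
6 x [-1.5, -0.0, 0.55] [0.001, 0.0, 0.0] |16.0mm 0.1deg end [ 535. -178.   80.] ikerr 0.0 q [1.37, 1.39, -1.17, 1.55, 0.01, 1.12, 0.28]
```

Call:
{"name": "play_rows", "arguments": {"motion": [{"linear": [0,0,0],"rotation": [0,0,0],"claw": 0.3},{"linear": [0,0,0],"rotation": [0,0,0],"claw": 0.3},{"linear": [0,0,0],"rotation": [0,0,0],"claw": 0.3},{"linear": [-0.34,0,-0.94],"rotation": [0,0,0],"claw": 0.3},{"linear": [-0.68,0,-1.88],"rotation": [0,0,0],"claw": 0.3},{"linear": [-1.02,0.01,-2.82],"rotation": [0,0,0],"claw": 0.3},{"linear": [-1.02,0.01,-2.82],"rotation": [0,0,0],"claw": 0.3},{"linear": [-1.02,0.01,-2.82],"rotation": [0,0,0],"claw": 0.3},{"linear": [-0.68,0,-1.88],"rotation": [0,0,0],"claw": 0.3},{"linear": [-0.34,0,-0.94],"rotation": [0,0,0],"claw": 0.3}], "newtons": 55}}

```text
time_s: 4.48
position: [521.7, -286.7, 163.5]
tcp_rot: [0.974, 0.147, -0.17, 0.027]
force: [0.8, -0.0, -2.9]
grip_width: 47.7
```

Run:
```python
from plan import *
st()
for psi in (60,75,90):
  X,N=tgt([530,-195,182],psi,70); print(psi); plan((X,N,16),(X-[0,0,96],N,6))
  x,M,q=cur(); 
  print('two-step'); plan((x+[0,0,20],pose(psi,-18),9),(X,N,14))
```

```text
{'time_s': 4.483, 'qpos': [0.588, 0.66, -0.491, 1.47, 0.446, 1.423, -1.275], 'position': [521.729, -286.653, 163.502], 'tcp_rot': [0.974, 0.147, -0.17, 0.027], 'force': [0.849, -0.049, -2.906], 'moment': [0.162, -0.606, 0.025], 'grip_width': 47.724}
60
16 x [0.52, -0.49, 0.18] [0.022, 0.093, -0.047] |7.4mm 6.1deg end [ 538. -180.  176.] ikerr 0.0 q [1.53, 1.23, -1.25, 1.76, -0.13, 0.86, 0.19]
6 x [-1.5, 0.0, 0.56] [-0.0, 0.0, 0.001] |16.0mm 0.1deg end [ 539. -180.   79.] ikerr 0.0 q [1.5, 1.36, -1.16, 1.76, -0.07, 0.8, 0.27]
two-step
9 x [-0.07, -0.0, -0.21] [-0.027, 0.003, -0.079] |2.2mm 4.8deg end [ 522. -287.  183.] ikerr 0.0 q [0.66, 0.57, -0.66, 1.64, 0.65, 1.27, -0.74]
14 x [0.71, -0.28, 0.37] [-0.0, 0.11, 0.0] |8.5mm 6.3deg end [ 538. -179.  175.] ikerr 0.0 q [1.53, 1.25, -1.27, 1.76, -0.1, 0.86, 0.16]
75
16 x [0.57, -0.47, 0.22] [0.03, 0.089, -0.063] |7.7mm 6.5deg end [ 534. -177.  176.] ikerr 0.0 q [1.4, 1.28, -1.24, 1.55, -0.06, 1.18, 0.2]
6 x [-1.51, 0.01, 0.54] [-0.001, -0.001, 0.0] |16.0mm 0.1deg end [ 534. -178.   79.] ikerr 0.0 q [1.38, 1.39, -1.17, 1.55, 0.01, 1.12, 0
[... 169 characters left out ...]
0.11, 0.39] [0.0, 0.11, -0.0] |8.6mm 6.3deg end [ 535. -178.  175.] ikerr 0.0 q [1.39, 1.26, -1.21, 1.55, -0.09, 1.17, 0.23]
90
16 x [0.61, -0.43, 0.25] [0.037, 0.083, -0.079] |7.9mm 6.9deg end [ 530. -178.  175.] ikerr 0.0 q [1.24, 1.3, -1.22, 1.35, -0.01, 1.47, 0.25]
6 x [-1.49, 0.01, 0.56] [-0.001, 0.001, 0.0] |15.9mm 0.1deg end [ 530. -177.   79.] ikerr 0.0 q [1.23, 1.41, -1.16, 1.35, 0.06, 1.41, 0.33]
two-step
9 x [-0.07, -0.0, -0.21] [-0.045, 0.003, -0.134] |2.2mm 8.1deg end [ 522. -287.  183.] ikerr 0.0 q [0.77, 0.52, -0.78, 1.77, 0.76, 1.11, -0.33]
14 x [0.77, 0.06, 0.39] [-0.0, 0.11, -0.0] |8.7mm 6.3deg end [ 530. -178.  176.] ikerr 0.0 q [1.23, 1.26, -1.14, 1.35, -0.08, 1.47, 0.31]
```

Run:
```python
from plan import *
for psi in (70,85):
  p=pose(psi,0)[:,0]; G=np.array([575,-165,82.])
  X,N=tgt(G,psi,70); Y,K=tgt(G+10*p-[0,0,10],psi,-70)
  print(psi); plan((X+[0,0,100],N,16),(X,N,6),(X-120*N[:,2],N,5),(X+[0,0,230],pose(psi,0),12),(Y-120*K[:,2],K,12),(Y,K,5),(Y+[0,0,150],K,5),(Y+p*100+[0,0,150],pose(psi,20),14))
```

```text
70
16 x [0.91, -0.43, 0.35] [0.027, 0.09, -0.057] |10.7mm 6.3deg end [ 581. -148.  174.] ikerr 0.0 q [1.36, 1.28, -1.27, 1.6, -0.05, 1.0, 0.13]
6 x [-1.55, 0.0, 0.57] [0.001, 0.001, -0.001] |16.5mm 0.1deg end [ 581. -148.   75.] ikerr 0.0 q [1.34, 1.41, -1.19, 1.59, 0.01, 0.96, 0.22]
5 x [-0.0, -0.0, -2.4] [-0.0, 0.0, 0.0] |24.0mm 0.0deg end [ 543. -254.  117.] ikerr 0.0 q [1.43, 1.37, -1.2, 1.44, 0.0, 1.21, 0.23]
12 x [1.82, -0.0, -0.71] [-0.0, -0.102, 0.0] |19.5mm 5.8deg end [ 581. -148.  305.] ikerr 0.0 q [0.75, 0.53, -0.95, 1.43, 0.44, 1.4, -0.56]
12 x [1.59, 0.0, 1.08] [0.0, -0.102, 0.0] |19.2mm 5.8deg end [611. -67. 107.] ikerr 0.0 q [-0.22, 1.09, -0.37, 1.32, 0.96, 1.95, -1.19]
5 x [0.01, 0.0, 2.4] [0.0, 0.001, 0.0] |24.0mm 0.1deg end [ 572. -173.   66.] ikerr 0.0 q [-0.09, 1.07, -0.35, 1.53, 1.03, 1.79, -1.27]
5 x [-2.81, 0.0, -1.03] [0.0, 0.0, 0.0] |29.9mm 0.0deg end [ 572. -172.  215.] ikerr 0.0 q [-0.07, 0.86, -0.38, 1.53, 1.01, 1.91, -1.1]
14 x [0.7, 0.0, -0.38] [0.0, 0.112, 0.0] |8.0mm 6.4deg end [607. -78. 216.] ikerr 0.0 q [0.87, 0.65, -1.0, 1.6, 0.25, 1.04, -0.45]
85

[... 393 characters left out ...]
.14, 0.02, 1.55, 0.3]
12 x [1.82, 0.0, -0.71] [0.0, -0.102, 0.0] |19.5mm 5.8deg end [ 576. -147.  306.] ikerr 0.0 q [0.79, 0.55, -1.02, 1.45, 0.47, 1.4, -0.33]
12 x [1.59, 0.0, 1.09] [0.0, -0.102, -0.0] |19.3mm 5.8deg end [584. -61. 106.] ikerr 0.0 q [-0.22, 1.01, -0.48, 1.62, 1.1, 1.85, -1.29]
5 x [0.01, 0.0, 2.38] [0.0, 0.0, -0.0] |23.8mm 0.0deg end [ 574. -173.   65.] ikerr 0.0 q [-0.08, 1.02, -0.44, 1.75, 1.22, 1.71, -1.33]
5 x [-2.82, 0.0, -1.02] [0.0, 0.0, -0.0] |30.0mm 0.0deg end [ 574. -173.  215.] ikerr 0.0 q [-0.05, 0.79, -0.48, 1.75, 1.17, 1.81, -1.12]
14 x [0.7, 0.0, -0.38] [0.0, 0.112, 0.0] |8.0mm 6.4deg end [583. -73. 216.] ikerr 0.0 q [0.89, 0.7, -1.09, 1.58, 0.3, 1.14, -0.26]
```

Call:
{"name": "play_rows", "arguments": {"motion": [{"linear": [0.96,-0.36,0.37],"rotation": [0.035,0.085,-0.073],"claw": 0.3},{"linear": [0.96,-0.36,0.37],"rotation": [0.035,0.085,-0.073],"claw": 0.3},{"linear": [0.96,-0.36,0.37],"rotation": [0.035,0.085,-0.073],"claw": 0.3},{"linear": [0.96,-0.36,0.37],"rotation": [0.035,0.085,-0.073],"claw": 0.3},{"linear": [0.96,-0.36,0.37],"rotation": [0.035,0.085,-0.073],"claw": 0.3},{"linear": [0.96,-0.36,0.37],"rotation": [0.035,0.085,-0.073],"claw": 0.3},{"linear": [0.96,-0.36,0.37],"rotation": [0.035,0.085,-0.073],"claw": 0.3},{"linear": [0.96,-0.36,0.37],"rotation": [0.035,0.085,-0.073],"claw": 0.3},{"linear": [0.96,-0.36,0.37],"rotation": [0.035,0.085,-0.073],"claw": 0.3},{"linear": [0.96,-0.36,0.37],"rotation": [0.035,0.085,-0.073],"claw": 0.3},{"linear": [0.96,-0.36,0.37],"rotation": [0.035,0.085,-0.073],"claw": 0.3},{"linear": [0.96,-0.36,0.37],"rotation": [0.035,0.085,-0.073],"claw": 0.3},{"linear": [0.96,-0.36,0.37],"rotation": [0.035,0.085,-0.073],"claw": 0.3},{"linear": [0.96,-0.36,0.37],"rotation": [0.035,0.085,-0.073],"claw": 0.3},{"linear": [0.96,-0.36,0.37],"rotation": [0.035,0.085,-0.073],"claw": 0.3},{"linear": [0.96,-0.36,0.37],"rotation": [0.035,0.085,-0.073],"claw": 0.3},{"linear": [0,0,0],"rotation": [0,0,0],"claw": 0.3},{"linear": [0,0,0],"rotation": [0,0,0],"claw": 0.3},{"linear": [0,0,0],"rotation": [0,0,0],"claw": 0.3}], "newtons": 55}}

```text
time_s: 6.07
position: [576.1, -146.7, 171.8]
tcp_rot: [0.609, 0.55, 0.418, -0.39]
force: [0.1, 0.5, -2.2]
grip_width: 48.1
```

Run:
```python
from plan import *
st()
im=snap('scene','s2.png'); 
p=pose(85,0)[:,0]; G=np.array([575,-165,82.]); X,N=tgt(G,85,70)
plan((X+[0,0,3],N,6))
x,M,q=cur(); g=proj('scene',x-19*M[:,2]); u,v=int(g[0]),int(g[1])
c=im[max(0,v-120):v+120,max(0,u-140):u+140]; cv2.imwrite('pics/s2c.png',cv2.resize(c,None,fx=2.5,fy=2.5)); print(g)
```

```text
{'time_s': 6.067, 'qpos': [1.235, 1.271, -1.213, 1.413, -0.063, 1.331, 0.206], 'position': [576.067, -146.719, 171.841], 'tcp_rot': [0.609, 0.55, 0.418, -0.39], 'force': [0.095, 0.527, -2.221], 'moment': [-1.648, 0.044, 0.005], 'grip_width': 48.111}
6 x [-1.47, 0.02, 0.53] [-0.0, 0.001, -0.002] |15.6mm 0.1deg end [ 576. -147.   79.] ikerr 0.0 q [1.19, 1.41, -1.15, 1.38, 0.01, 1.28, 0.3]
[253.40612217 222.27281964]
```

View pics/s2c.png

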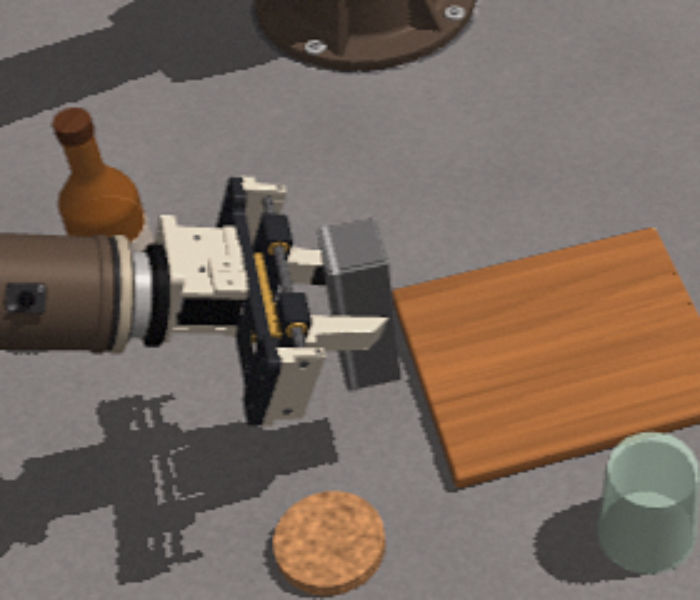

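Call:
{"name": "play_rows", "arguments": {"motion": [{"linear": [-1.47,0.02,0.53],"rotation": [0,0.001,-0.002],"claw": 0.3},{"linear": [-1.47,0.02,0.53],"rotation": [0,0.001,-0.002],"claw": 0.3},{"linear": [-1.47,0.02,0.53],"rotation": [0,0.001,-0.002],"claw": 0.3},{"linear": [-1.47,0.02,0.53],"rotation": [0,0.001,-0.002],"claw": 0.3},{"linear": [-1.47,0.02,0.53],"rotation": [0,0.001,-0.002],"claw": 0.3},{"linear": [-0.9,0.02,0.33],"rotation": [0,0.001,-0.002],"claw": 0.3},{"linear": [-0.57,0,0.2],"rotation": [0,0,0],"claw": 0.3},{"linear": [-0.1,0,0.03],"rotation": [0,0,0],"claw": 0.3},{"linear": [-0.1,0,0.03],"rotation": [0,0,0],"claw": 0.3},{"linear": [0,0,0],"rotation": [0,0,0],"claw": 0.3},{"linear": [0,0,0],"rotation": [0,0,0],"claw": 0.3}], "newtons": 55}}

```text
time_s: 7.03
position: [576.5, -147.2, 76.7]
tcp_rot: [0.603, 0.553, 0.423, -0.389]
force: [-0.5, -0.1, -2.8]
grip_width: 48.0
```

Run:
```python
from plan import *
st()
im=snap('scene','s3.png')
G=np.array([575,-165,82.]); x,M,q=cur(); print('tool angles psi,tau', np.degrees(np.arctan2(M[1,2],M[0,2])), np.degrees(np.arccos(-M[2,2])), 'y_t',np.round(M[:,1],3))
```

```text
{'time_s': 7.033, 'qpos': [1.219, 1.391, -1.156, 1.402, 0.005, 1.286, 0.297], 'position': [576.502, -147.182, 76.743], 'tcp_rot': [0.603, 0.553, 0.423, -0.389], 'force': [-0.454, -0.133, -2.753], 'moment': [-1.641, 0.04, 0.027], 'grip_width': 48.01}
tool angles psi,tau 85.07835570596811 70.21172300178816 y_t [ 0.996 -0.086 -0.002]
```

Call:
{"name": "play_rows", "arguments": {"motion": [{"linear": [-0.1,0,0.03],"rotation": [0,0,0],"claw": 0.3},{"linear": [-0.1,0,0.03],"rotation": [0,0,0],"claw": 0.3},{"linear": [0,0,0],"rotation": [0,0,0],"claw": 0.3}], "newtons": 55}}

```text
time_s: 7.33
position: [576.5, -147.2, 75.8]
tcp_rot: [0.603, 0.552, 0.424, -0.39]
force: [-2.9, -3.0, 4.1]
grip_width: 47.4
```

Call:
{"name": "play_rows", "arguments": {"motion": [{"linear": [0,0,0],"rotation": [0,0,0],"claw": 0.6},{"linear": [0,0,0],"rotation": [0,0,0],"claw": 1},{"linear": [0,0,0],"rotation": [0,0,0],"claw": 1},{"linear": [0,0,0],"rotation": [0,0,0],"claw": 1},{"linear": [0,0,-1.5],"rotation": [0,0,0],"claw": 1},{"linear": [0,0,-2.5],"rotation": [0,0,0],"claw": 1},{"linear": [0,0,-3],"rotation": [0,0,0],"claw": 1},{"linear": [0,0,-3],"rotation": [0,0,0],"claw": 1},{"linear": [0,0,-2],"rotation": [0,0,0],"claw": 1},{"linear": [0,0,0],"rotation": [0,0,0],"claw": 1}], "newtons": 55}}

```text
time_s: 8.17
position: [567.4, -264.5, 115.8]
tcp_rot: [0.605, 0.551, 0.424, -0.387]
force: [0.1, 0.3, 0.3]
grip_width: 91.9
```

Run:
```python
from plan import *
st(); im=snap('scene','s4.png')
# fit of standing mould silhouette: project expected box to check
p=pose(85,0)[:,0]; v=np.array([-p[1],p[0],0])
G=np.array([576.5-18.3*0,-147.2,75.8])  # TCP at release
M=pose(85,70.2); Gp=G-19*M[:,2]; print('grasp pt',Gp)
for a in (27,-18):
  for b in (-24,24):
    for z in (0,144):
      t=Gp+a*p+b*v; t[2]=z; cv2.circle(im,tuple(int(round(k)) for k in proj('scene',t)),1,(0,0,255),-1)
cv2.imwrite('pics/s4c.png',cv2.resize(im[130:330,180:420],None,fx=3,fy=3))
X=G
G2=Gp+10*p; G2[2]=72; Y,K=tgt(G2,85,-70)
plan((X+[0,0,230]-20*p,pose(85,0),10),(Y-120*K[:,2],K,12),(Y,K,5))
```

```text
{'time_s': 8.167, 'qpos': [1.249, 1.375, -1.151, 1.158, -0.002, 1.557, 0.306], 'position': [567.374, -264.546, 115.752], 'tcp_rot': [0.605, 0.551, 0.424, -0.387], 'force': [0.069, 0.328, 0.286], 'moment': [-1.094, -0.011, 0.017], 'grip_width': 91.861}
grasp pt [ 574.94193992 -165.00870824   82.23602048]
10 x [2.06, -0.01, -0.96] [0.0, -0.122, -0.0] |22.7mm 7.0deg end [ 575. -168.  307.] ikerr 0.0 q [0.81, 0.55, -1.0, 1.43, 0.46, 1.41, -0.29]
12 x [1.75, -0.0, 1.0] [-0.0, -0.102, -0.0] |20.2mm 5.8deg end [584. -60. 107.] ikerr 0.0 q [-0.24, 1.0, -0.45, 1.62, 1.08, 1.83, -1.27]
5 x [-0.0, -0.0, 2.41] [-0.001, -0.0, 0.0] |24.1mm 0.1deg end [ 574. -173.   65.] ikerr 0.0 q [-0.1, 1.01, -0.41, 1.76, 1.2, 1.69, -1.32]
```

View pics/s4c.png

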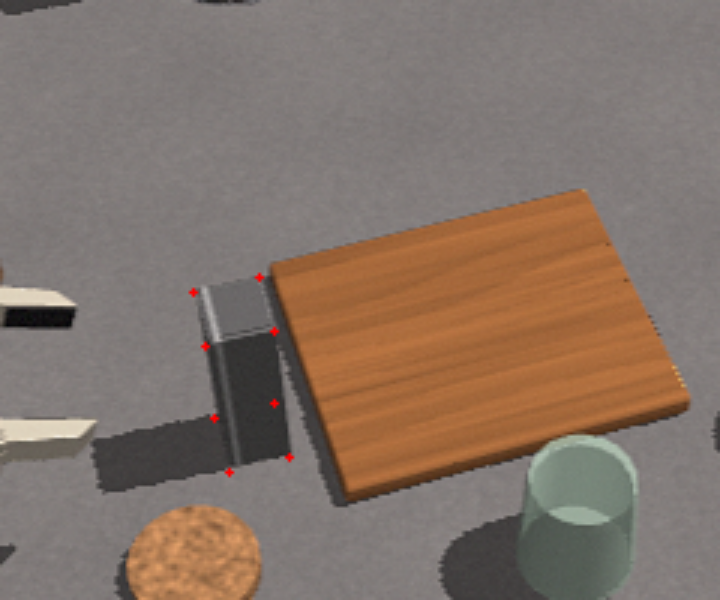

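```bash
cat >> plan.py <<'E'
def trace(rows):
    x,M,q=cur(); o=[]
    for n,v,w in rows:
        for _ in range(n):
            x=x+M@np.array(v)*10; M=M@R.from_rotvec(w).as_matrix(); o.append((x,M))
    return o
E
python3 - <<'E'
from plan import *
p=pose(85,0)[:,0]
Gp=np.array([575,-165,82.]); G2=Gp+12*p; G2[2]=72; Y,K=tgt(G2,85,-70)
plan((np.array([576,-150,310]),pose(85,0),11),(Y-120*K[:,2],K,12),(Y,K,5))
for x,M in trace([(11,[2.03,-0.01,-.75],[0,-.112,0]),(12,[1.59,0,1.06],[0,-.102,0])])[::2]: print(np.round(x),np.round(x-9.5*M[:,0]*np.sign(1)), np.round(x-66*M[:,2]))
E
```

```text
11 x [2.02, -0.01, -0.81] [0.0, -0.111, -0.0] |21.8mm 6.4deg end [ 576. -151.  310.] ikerr 0.0 q [0.78, 0.54, -1.0, 1.43, 0.45, 1.41, -0.31]
12 x [1.65, -0.0, 1.1] [-0.0, -0.102, -0.0] |19.8mm 5.8deg end [584. -59. 107.] ikerr 0.0 q [-0.24, 1.0, -0.46, 1.62, 1.08, 1.83, -1.28]
5 x [0.0, 0.0, 2.4] [-0.001, -0.0, 0.0] |24.0mm 0.1deg end [ 574. -171.   66.] ikerr 0.0 q [-0.1, 1.01, -0.41, 1.75, 1.21, 1.7, -1.32]
[ 567. -262.  137.] [ 567. -266.  128.] [ 562. -321.  166.]
[ 568. -255.  179.] [ 567. -261.  172.] [ 563. -306.  221.]
[ 569. -239.  219.] [ 568. -247.  214.] [ 565. -280.  271.]
[ 571. -214.  255.] [ 570. -223.  251.] [ 568. -243.  315.]
[ 574. -183.  284.] [ 573. -192.  282.] [ 572. -197.  348.]
[ 577. -145.  305.] [ 576. -155.  305.] [ 577. -145.  371.]
[ 580. -115.  282.] [ 579. -124.  284.] [ 581. -101.  347.]
[582. -90. 254.] [581. -98. 257.] [584. -63. 314.]
[583. -71. 220.] [583. -79. 226.] [587. -33. 274.]
[585. -59. 184.] [584. -66. 191.] [589. -11. 229.]
[585. -55. 146.] [584. -60. 154.] [590.   1. 180.]
[584. -59. 108.] [584. -62. 117.] [590.   3. 130.]
```

Call:
{"name": "play_rows", "arguments": {"motion": [{"linear": [2.02,-0.01,-0.81],"rotation": [0,-0.111,0],"claw": 1},{"linear": [2.02,-0.01,-0.81],"rotation": [0,-0.111,0],"claw": 1},{"linear": [2.02,-0.01,-0.81],"rotation": [0,-0.111,0],"claw": 1},{"linear": [2.02,-0.01,-0.81],"rotation": [0,-0.111,0],"claw": 1},{"linear": [2.02,-0.01,-0.81],"rotation": [0,-0.111,0],"claw": 1},{"linear": [2.02,-0.01,-0.81],"rotation": [0,-0.111,0],"claw": 1},{"linear": [2.02,-0.01,-0.81],"rotation": [0,-0.111,0],"claw": 1},{"linear": [2.02,-0.01,-0.81],"rotation": [0,-0.111,0],"claw": 1},{"linear": [2.02,-0.01,-0.81],"rotation": [0,-0.111,0],"claw": 1},{"linear": [2.02,-0.01,-0.81],"rotation": [0,-0.111,0],"claw": 1},{"linear": [2.02,-0.01,-0.81],"rotation": [0,-0.111,0],"claw": 1},{"linear": [1.65,0,1.1],"rotation": [0,-0.102,0],"claw": 1},{"linear": [1.65,0,1.1],"rotation": [0,-0.102,0],"claw": 1},{"linear": [1.65,0,1.1],"rotation": [0,-0.102,0],"claw": 1},{"linear": [1.65,0,1.1],"rotation": [0,-0.102,0],"claw": 1},{"linear": [1.65,0,1.1],"rotation": [0,-0.102,0],"claw": 1},{"linear": [1.65,0,1.1],"rotation": [0,-0.102,0],"claw": 1},{"linear": [1.65,0,1.1],"rotation": [0,-0.102,0],"claw": 1}], "newtons": 58}}

```text
time_s: 9.72
position: [582.4, -60.8, 204.0]
tcp_rot: [0.689, 0.635, -0.257, 0.236]
force: [0.2, -0.3, -0.3]
grip_width: 91.8
```

Run:
```python
from plan import *
st(); p=pose(85,0)[:,0]
Gp=np.array([575,-165,82.]); G2=Gp+12*p; G2[2]=72; Y,K=tgt(G2,85,-70)
plan((Y-120*K[:,2],K,6),(Y,K,5))
```

```text
{'time_s': 9.717, 'qpos': [0.097, 0.666, -0.739, 1.645, 0.934, 1.617, -0.994], 'position': [582.42, -60.783, 204.0], 'tcp_rot': [0.689, 0.635, -0.257, 0.236], 'force': [0.186, -0.286, -0.305], 'moment': [0.788, -0.193, 0.033], 'grip_width': 91.798}
6 x [1.34, 0.03, 0.95] [0.001, -0.085, 0.001] |16.4mm 4.9deg end [584. -58. 107.] ikerr 0.0 q [-0.22, 1.01, -0.49, 1.61, 1.1, 1.85, -1.29]
5 x [-0.0, 0.0, 2.41] [-0.0, 0.0, -0.0] |24.1mm 0.0deg end [ 574. -171.   65.] ikerr 0.0 q [-0.08, 1.02, -0.44, 1.75, 1.21, 1.72, -1.33]
```

Call:
{"name": "play_rows", "arguments": {"motion": [{"linear": [1.65,0,1.1],"rotation": [0,-0.102,0],"claw": 1},{"linear": [1.65,0,1.1],"rotation": [0,-0.102,0],"claw": 1},{"linear": [1.65,0,1.1],"rotation": [0,-0.102,0],"claw": 1},{"linear": [1.65,0,1.1],"rotation": [0,-0.102,0],"claw": 1},{"linear": [1.65,0,1.1],"rotation": [0,-0.102,0],"claw": 1},{"linear": [0,0,0],"rotation": [0,0,0],"claw": 1},{"linear": [0,0,0],"rotation": [0,0,0],"claw": 1}], "newtons": 58}}

```text
time_s: 10.3
position: [581.4, -55.5, 103.2]
tcp_rot: [0.601, 0.557, -0.424, 0.385]
force: [0.2, 0.1, 0.6]
grip_width: 91.8
```

Run:
```python
from plan import *
st(); p=pose(85,0)[:,0]
Gp=np.array([575,-165,82.]); G2=Gp+12*p; G2[2]=72; Y,K=tgt(G2,85,-70)
im=snap('wrist','w2.png'); v=np.array([-p[1],p[0],0])
C=Gp+31*p
for z in (0,144):
  for b in (-24,24):
    t=C+b*v; t[2]=z; cv2.circle(im,tuple(int(round(k)) for k in proj('wrist',t)),3,(0,0,255),-1)
cv2.imwrite('pics/w2o.png',im)
plan((Y,K,6))
```

```text
{'time_s': 10.3, 'qpos': [-0.211, 1.017, -0.507, 1.615, 1.107, 1.863, -1.284], 'position': [581.389, -55.529, 103.199], 'tcp_rot': [0.601, 0.557, -0.424, 0.385], 'force': [0.21, 0.064, 0.644], 'moment': [1.069, -0.229, -0.02], 'grip_width': 91.846}
6 x [-0.02, 0.03, 2.04] [0.0, -0.001, 0.001] |20.4mm 0.1deg end [ 574. -171.   65.] ikerr 0.0 q [-0.07, 1.03, -0.46, 1.75, 1.23, 1.73, -1.33]
```

View pics/w2o.png

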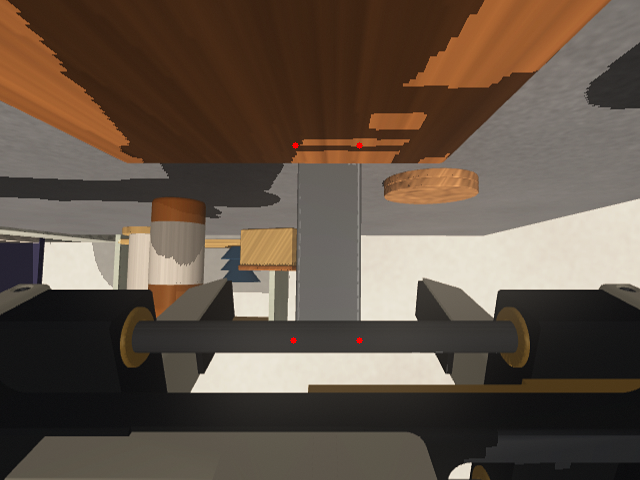

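Call:
{"name": "play_rows", "arguments": {"motion": [{"linear": [-0.02,0.03,2.04],"rotation": [0,-0.001,0.001],"claw": 1},{"linear": [-0.02,0.03,2.04],"rotation": [0,-0.001,0.001],"claw": 1},{"linear": [-0.02,0.03,2.04],"rotation": [0,-0.001,0.001],"claw": 1},{"linear": [-0.02,0.03,2.04],"rotation": [0,-0.001,0.001],"claw": 1},{"linear": [-0.02,0.03,2.04],"rotation": [0,-0.001,0.001],"claw": 1},{"linear": [-0.02,0.03,2.04],"rotation": [0,-0.001,0.001],"claw": 1},{"linear": [0,0,0],"rotation": [0,0,0],"claw": 1},{"linear": [0,0,0],"rotation": [0,0,0],"claw": 0.4},{"linear": [0,0,0],"rotation": [0,0,0],"claw": 0.3},{"linear": [0,0,0],"rotation": [0,0,0],"claw": 0.3},{"linear": [0,0,0],"rotation": [0,0,0],"claw": 0.3},{"linear": [0,0,0],"rotation": [0,0,0],"claw": 0.3},{"linear": [0,0,0],"rotation": [0,0,0],"claw": 0.3},{"linear": [0,0,0],"rotation": [0,0,0],"claw": 0.3},{"linear": [0,0,0],"rotation": [0,0,0],"claw": 0.3}], "newtons": 60}}

```text
time_s: 11.6
position: [574.9, -171.2, 65.8]
tcp_rot: [0.604, 0.552, -0.423, 0.389]
force: [0.0, 1.2, 1.4]
grip_width: 47.9
```

Run:
```python
from plan import *
st(); x,M,q=cur(); p=pose(85,0)[:,0]
print('psi,tau', np.degrees(np.arctan2(M[1,2],M[0,2])), np.degrees(np.arccos(-M[2,2])))
G=np.array([554,17.6,18+28+70.]); X,N=tgt(G,87,20)
plan((x+[0,0,110],M,5),(X+[0,0,20],N,16))
```

```text
{'time_s': 11.6, 'qpos': [-0.069, 1.03, -0.454, 1.739, 1.228, 1.732, -1.327], 'position': [574.854, -171.181, 65.848], 'tcp_rot': [0.604, 0.552, -0.423, 0.389], 'force': [0.045, 1.187, 1.378], 'moment': [1.144, -0.184, -0.156], 'grip_width': 47.946}
psi,tau -94.97990651564398 70.18063849330792
5 x [-2.07, 0.01, -0.75] [0.0, 0.0, 0.0] |22.0mm 0.0deg end [ 575. -171.  176.] ikerr 0.0 q [-0.05, 0.85, -0.49, 1.75, 1.19, 1.8, -1.19]
16 x [1.37, -0.21, -0.27] [-0.001, 0.098, -0.002] |14.1mm 5.6deg end [555.  24. 117.] ikerr 0.0 q [0.81, 0.82, -1.17, 1.81, 0.52, 0.92, -0.54]
```

Call:
{"name": "play_rows", "arguments": {"motion": [{"linear": [-1.04,0,-0.37],"rotation": [0,0,0],"claw": 0.3},{"linear": [-2.07,0.01,-0.75],"rotation": [0,0,0],"claw": 0.3},{"linear": [-2.07,0.01,-0.75],"rotation": [0,0,0],"claw": 0.3},{"linear": [-2.07,0.01,-0.75],"rotation": [0,0,0],"claw": 0.3},{"linear": [-2.07,0.01,-0.75],"rotation": [0,0,0],"claw": 0.3},{"linear": [-1.04,0,-0.37],"rotation": [0,0,0],"claw": 0.3},{"linear": [0,0,0],"rotation": [0,0,0],"claw": 0.3}], "newtons": 60}}

```text
time_s: 12.18
position: [575.4, -171.1, 178.5]
tcp_rot: [0.605, 0.551, -0.422, 0.39]
force: [-1.0, -0.2, -3.9]
grip_width: 47.6
```

Call:
{"name": "play_rows", "arguments": {"motion": [{"linear": [1.37,-0.21,-0.27],"rotation": [-0.001,0.098,-0.002],"claw": 0.3},{"linear": [1.37,-0.21,-0.27],"rotation": [-0.001,0.098,-0.002],"claw": 0.3},{"linear": [1.37,-0.21,-0.27],"rotation": [-0.001,0.098,-0.002],"claw": 0.3},{"linear": [1.37,-0.21,-0.27],"rotation": [-0.001,0.098,-0.002],"claw": 0.3},{"linear": [1.37,-0.21,-0.27],"rotation": [-0.001,0.098,-0.002],"claw": 0.3},{"linear": [1.37,-0.21,-0.27],"rotation": [-0.001,0.098,-0.002],"claw": 0.3},{"linear": [1.37,-0.21,-0.27],"rotation": [-0.001,0.098,-0.002],"claw": 0.3},{"linear": [1.37,-0.21,-0.27],"rotation": [-0.001,0.098,-0.002],"claw": 0.3},{"linear": [1.37,-0.21,-0.27],"rotation": [-0.001,0.098,-0.002],"claw": 0.3},{"linear": [1.37,-0.21,-0.27],"rotation": [-0.001,0.098,-0.002],"claw": 0.3},{"linear": [1.37,-0.21,-0.27],"rotation": [-0.001,0.098,-0.002],"claw": 0.3},{"linear": [1.37,-0.21,-0.27],"rotation": [-0.001,0.098,-0.002],"claw": 0.3},{"linear": [1.37,-0.21,-0.27],"rotation": [-0.001,0.098,-0.002],"claw": 0.3},{"linear": [1.37,-0.21,-0.27],"rotation": [-0.001,0.098,-0.002],"claw": 0.3},{"linear": [1.37,-0.21,-0.27],"rotation": [-0.001,0.098,-0.002],"claw": 0.3},{"linear": [1.37,-0.21,-0.27],"rotation": [-0.001,0.098,-0.002],"claw": 0.3},{"linear": [0,0,0],"rotation": [0,0,0],"claw": 0.3},{"linear": [0,0,0],"rotation": [0,0,0],"claw": 0.3}], "newtons": 60}}

```text
time_s: 13.68
position: [554.2, 21.3, 115.6]
tcp_rot: [0.717, 0.676, 0.124, -0.116]
force: [-0.4, 0.3, -3.0]
grip_width: 47.8
```

Run:
```python
from plan import *
st(); x,M,q=cur()
print('psi,tau', np.degrees(np.arctan2(M[1,2],M[0,2])), np.degrees(np.arccos(-M[2,2])),'y_t',np.round(M[:,1],3))
X,N=tgt(np.array([554,17.6,18+28+45.]),87,19.8); print(X)
plan((X,N,4))
im=snap('scene','s5.png'); cv2.imwrite('pics/s5c.png',cv2.resize(im[90:330,170:450],None,fx=2.5,fy=2.5))
```

```text
{'time_s': 13.683, 'qpos': [0.843, 0.793, -1.183, 1.829, 0.496, 0.916, -0.528], 'position': [554.18, 21.277, 115.64], 'tcp_rot': [0.717, 0.676, 0.124, -0.116], 'force': [-0.395, 0.346, -3.037], 'moment': [-0.61, -0.051, -0.019], 'grip_width': 47.764}
psi,tau 86.53791609681927 19.580933563155956 y_t [ 0.998 -0.059  0.   ]
[554.33683529  24.02720014  73.12326539]
4 x [-0.29, -0.0, 1.02] [0.001, 0.001, -0.002] |10.6mm 0.1deg end [554.  24.  73.] ikerr 0.0 q [0.78, 0.86, -1.11, 1.84, 0.56, 0.84, -0.55]
```

View pics/s5c.png

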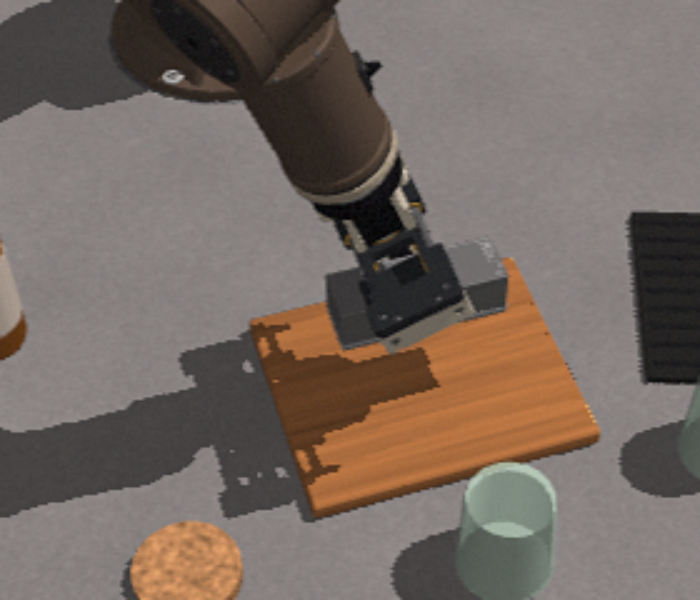

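Call:
{"name": "play_rows", "arguments": {"motion": [{"linear": [0,0,0],"rotation": [0,0,0],"claw": 0.3},{"linear": [0,0,0],"rotation": [0,0,0],"claw": 0.3},{"linear": [0,0,0],"rotation": [0,0,0],"claw": 0.3},{"linear": [-0.15,0,0.5],"rotation": [0.001,0.001,-0.002],"claw": 0.3},{"linear": [-0.29,0,1.02],"rotation": [0.001,0.001,-0.002],"claw": 0.3},{"linear": [-0.29,0,1.02],"rotation": [0.001,0.001,-0.002],"claw": 0.3},{"linear": [-0.29,0,1.02],"rotation": [0.001,0.001,-0.002],"claw": 0.3},{"linear": [-0.33,0,0.94],"rotation": [0,0,0],"claw": 0.3},{"linear": [-0.33,0,0.94],"rotation": [0,0,0],"claw": 0.3},{"linear": [-0.33,0,0.94],"rotation": [0,0,0],"claw": 0.3},{"linear": [-0.17,0,0.47],"rotation": [0,0,0],"claw": 0.3},{"linear": [0,0,0],"rotation": [0,0,0],"claw": 0.3},{"linear": [0,0,0],"rotation": [0,0,0],"claw": 0.3}], "newtons": 60}}

```text
time_s: 14.82
position: [555.5, 26.0, 45.5]
tcp_rot: [0.713, 0.68, 0.126, -0.118]
force: [-0.2, 0.3, -1.8]
grip_width: 47.6
```

Run:
```python
from plan import *
st(); x,M,q=cur()
print('psi,tau', np.degrees(np.arctan2(M[1,2],M[0,2])), np.degrees(np.arccos(-M[2,2])),'y_t',np.round(M[:,1],4), 'down',np.round(M.T@[0,0,-1],3))
im=snap('wrist','w3.png'); im2=snap('scene','s6.png')
g=proj('scene',x-19*M[:,2]); u,v=int(g[0]),int(g[1]); c=cv2.resize(im2[v-70:v+80,u-75:u+75],(600,600),interpolation=cv2.INTER_CUBIC); cv2.imwrite('pics/s6c.png',c)
```

```text
{'time_s': 14.817, 'qpos': [0.788, 0.871, -1.095, 1.878, 0.583, 0.796, -0.554], 'position': [555.458, 25.959, 45.457], 'tcp_rot': [0.713, 0.68, 0.126, -0.118], 'force': [-0.182, 0.342, -1.806], 'moment': [-0.601, -0.034, -0.012], 'grip_width': 47.62}
psi,tau 86.88998662849392 19.898200444967557 y_t [ 0.9989 -0.0472  0.0025] down [-0.34  -0.003  0.94 ]
```

View pics/s6c.png

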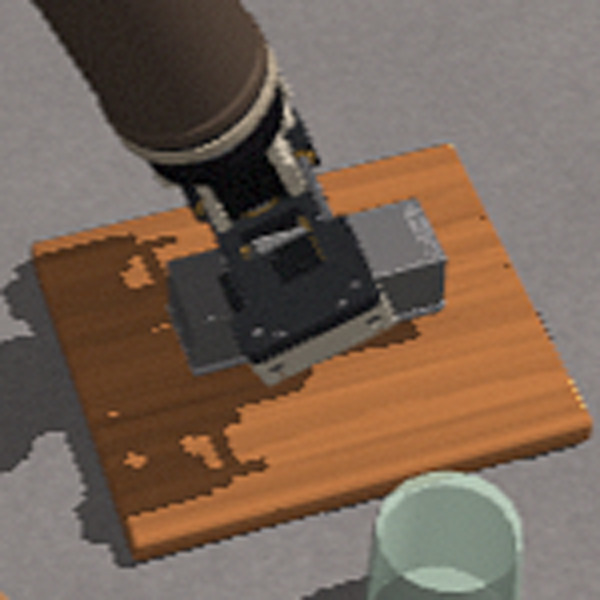

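Call:
{"name": "play_rows", "arguments": {"motion": [{"linear": [0.2,0,-0.56],"rotation": [0,0,0],"claw": 0.3},{"linear": [0,0,0],"rotation": [0,0,0],"claw": 0.3},{"linear": [-0.86,0,2.4],"rotation": [0,0,0],"claw": 0.3},{"linear": [0,0,0],"rotation": [0,0,0],"claw": 0.3},{"linear": [0,0,0],"rotation": [0,0,0],"claw": 0.3}], "newtons": 60}}

```text
time_s: 15.33
position: [556.2, 26.1, 26.5]
tcp_rot: [0.713, 0.68, 0.126, -0.118]
force: [0.3, 0.3, -2.0]
grip_width: 47.8
```

Run:
```python
from plan import *
st(); x,M,q=cur()
print('psi,tau', np.degrees(np.arctan2(M[1,2],M[0,2])), np.degrees(np.arccos(-M[2,2])),'y_t',np.round(M[:,1],4))
```

```text
{'time_s': 15.333, 'qpos': [0.773, 0.892, -1.068, 1.888, 0.608, 0.763, -0.564], 'position': [556.18, 26.061, 26.49], 'tcp_rot': [0.713, 0.68, 0.126, -0.118], 'force': [0.286, 0.338, -2.039], 'moment': [-0.562, -0.115, -0.01], 'grip_width': 47.792}
psi,tau 86.64819745942178 19.898706267822863 y_t [ 0.9989 -0.0475  0.004 ]
```

Call:
{"name": "play_rows", "arguments": {"motion": [{"linear": [-0.05,0,0.14],"rotation": [0,0,0],"claw": 0.3},{"linear": [0,0,0],"rotation": [0,0,0],"claw": 0.3}]}}

```text
time_s: 15.5
position: [556.1, 26.0, 26.2]
tcp_rot: [0.712, 0.68, 0.126, -0.118]
force: [-4.4, -3.8, 13.4]
grip_width: 47.6
```

Call:
{"name": "play_rows", "arguments": {"motion": [{"linear": [-0.05,0,0.14],"rotation": [0,0,0],"claw": 0.3},{"linear": [0,0,0],"rotation": [0,0,0],"claw": 0.3}]}}

```text
time_s: 15.67
position: [556.0, 26.1, 26.1]
tcp_rot: [0.712, 0.68, 0.126, -0.117]
force: [-10.3, -10.6, 33.6]
grip_width: 47.7
```

Call:
{"name": "play_rows", "arguments": {"motion": [{"linear": [0.75,0,-2.07],"rotation": [0,0,0],"claw": 0.3},{"linear": [0,0,0],"rotation": [0,0,0],"claw": 0.3},{"linear": [-0.75,0,2.07],"rotation": [0,0,0],"claw": 0.3}]}}

```text
time_s: 15.92
position: [558.9, 26.5, 27.4]
tcp_rot: [0.712, 0.68, 0.129, -0.116]
force: [0.8, 0.0, -3.1]
grip_width: 47.5
```

Call:
{"name": "play_rows", "arguments": {"motion": [{"linear": [0,0,0],"rotation": [0,0,0],"claw": 0.3}]}}

```text
time_s: 16.0
position: [557.8, 26.3, 23.8]
tcp_rot: [0.713, 0.68, 0.128, -0.117]
force: [0.7, 0.7, 0.2]
grip_width: 47.8
```

Run:
```python
from plan import *
st(); x,M,q=cur()
print('psi,tau', np.degrees(np.arctan2(M[1,2],M[0,2])), np.degrees(np.arccos(-M[2,2])),'y_t',np.round(M[:,1],4))
```

```text
{'time_s': 16.0, 'qpos': [0.77, 0.895, -1.064, 1.888, 0.613, 0.755, -0.566], 'position': [557.763, 26.313, 23.757], 'tcp_rot': [0.713, 0.68, 0.128, -0.117], 'force': [0.743, 0.65, 0.231], 'moment': [-0.49, -0.105, -0.037], 'grip_width': 47.774}
psi,tau 86.08572803868019 19.958440964239866 y_t [ 0.9988 -0.0485  0.0072]
```

Call:
{"name": "play_rows", "arguments": {"motion": [{"linear": [0,0,0],"rotation": [0,0,0],"claw": 0.7},{"linear": [0,0,0],"rotation": [0,0,0],"claw": 0.7},{"linear": [0,0,0],"rotation": [0,0,0],"claw": 0.7},{"linear": [0.41,0,-1.13],"rotation": [0,0,0],"claw": 0.7},{"linear": [0,0,0],"rotation": [0,0,0],"claw": 0.3},{"linear": [0,0,0],"rotation": [0,0,0],"claw": 0.3},{"linear": [0,0,0],"rotation": [0,0,0],"claw": 0.3},{"linear": [0,0,0],"rotation": [0,0,0],"claw": 0.3},{"linear": [0,0,0],"rotation": [0,0,0],"claw": 0.3}], "newtons": 60}}

```text
time_s: 16.75
position: [555.9, 25.8, 35.4]
tcp_rot: [0.713, 0.68, 0.126, -0.118]
force: [-0.5, -2.2, 5.9]
grip_width: 47.7
```

Run:
```python
from plan import *
st(); x,M,q=cur()
print('psi,tau', np.degrees(np.arctan2(M[1,2],M[0,2])), np.degrees(np.arccos(-M[2,2])),'y_t',np.round(M[:,1],4))
```

```text
{'time_s': 16.75, 'qpos': [0.78, 0.882, -1.081, 1.883, 0.596, 0.778, -0.56], 'position': [555.854, 25.789, 35.375], 'tcp_rot': [0.713, 0.68, 0.126, -0.118], 'force': [-0.525, -2.24, 5.857], 'moment': [-0.382, 0.04, 0.062], 'grip_width': 47.714}
psi,tau 86.72813303476958 19.878121409542825 y_t [ 0.9989 -0.0476  0.0034]
```

Call:
{"name": "play_rows", "arguments": {"motion": [{"linear": [0.75,0,-2.07],"rotation": [0,0,0],"claw": 0.3},{"linear": [0,0,0],"rotation": [0,0,0],"claw": 0.3},{"linear": [-0.85,0,2.35],"rotation": [0,0,0],"claw": 0.3},{"linear": [0,0,0],"rotation": [0,0,0],"claw": 0.3},{"linear": [0,0,0],"rotation": [0,0,0],"claw": 0.3}]}}

```text
time_s: 17.17
position: [556.3, 26.2, 31.9]
tcp_rot: [0.713, 0.68, 0.127, -0.118]
force: [1.4, 0.6, 2.6]
grip_width: 48.0
```

Call:
{"name": "play_rows", "arguments": {"motion": [{"linear": [0.75,0,-2.07],"rotation": [0,0,0],"claw": 0.3},{"linear": [0,0,0],"rotation": [0,0,0],"claw": 0.3},{"linear": [-0.82,0,2.26],"rotation": [0,0,0],"claw": 0.3},{"linear": [0,0,0],"rotation": [0,0,0],"claw": 0.3},{"linear": [0,0,0],"rotation": [0,0,0],"claw": 0.3}]}}

```text
time_s: 17.58
position: [555.9, 26.0, 29.5]
tcp_rot: [0.713, 0.68, 0.126, -0.118]
force: [0.4, -0.1, 0.7]
grip_width: 47.7
```

Run:
```python
from plan import *
st(); x,M,q=cur()
print('psi,tau', np.degrees(np.arctan2(M[1,2],M[0,2])), np.degrees(np.arccos(-M[2,2])),'y_t',np.round(M[:,1],4))
```

```text
{'time_s': 17.583, 'qpos': [0.775, 0.889, -1.072, 1.886, 0.604, 0.768, -0.562], 'position': [555.859, 25.999, 29.46], 'tcp_rot': [0.713, 0.68, 0.126, -0.118], 'force': [0.413, -0.14, 0.655], 'moment': [-0.449, -0.292, -0.013], 'grip_width': 47.652}
psi,tau 86.75008236013909 19.9001797301535 y_t [ 0.9989 -0.0475  0.0033]
```

Call:
{"name": "play_rows", "arguments": {"motion": [{"linear": [0.75,0,-2.07],"rotation": [0,0,0],"claw": 0.3},{"linear": [0,0,0],"rotation": [0,0,0],"claw": 0.3},{"linear": [-0.84,0,2.32],"rotation": [0,0,0],"claw": 0.3},{"linear": [0,0,0],"rotation": [0,0,0],"claw": 0.3},{"linear": [0,0,0],"rotation": [0,0,0],"claw": 0.3},{"linear": [0.75,0,-2.07],"rotation": [0,0,0],"claw": 0.3},{"linear": [0,0,0],"rotation": [0,0,0],"claw": 0.3},{"linear": [-0.84,0,2.32],"rotation": [0,0,0],"claw": 0.3},{"linear": [0,0,0],"rotation": [0,0,0],"claw": 0.3},{"linear": [0,0,0],"rotation": [0,0,0],"claw": 0.3}]}}

```text
time_s: 18.42
position: [555.6, 25.9, 23.9]
tcp_rot: [0.713, 0.68, 0.126, -0.118]
force: [-0.4, -1.1, -0.4]
grip_width: 47.8
```

Call:
{"name": "play_rows", "arguments": {"motion": [{"linear": [0,0,0],"rotation": [0,0,0],"claw": 0.7},{"linear": [0,0,0],"rotation": [0,0,0],"claw": 0.7},{"linear": [0,0,0],"rotation": [0,0,0],"claw": 0.7},{"linear": [0.41,0,-1.13],"rotation": [0,0,0],"claw": 0.7},{"linear": [0,0,0],"rotation": [0,0,0],"claw": 0.3},{"linear": [0,0,0],"rotation": [0,0,0],"claw": 0.3},{"linear": [0,0,0],"rotation": [0,0,0],"claw": 0.3},{"linear": [0,0,0],"rotation": [0,0,0],"claw": 0.3},{"linear": [0,0,0],"rotation": [0,0,0],"claw": 0.3}], "newtons": 60}}

```text
time_s: 19.17
position: [555.7, 25.8, 37.0]
tcp_rot: [0.713, 0.68, 0.126, -0.118]
force: [-1.6, -2.8, 5.9]
grip_width: 48.0
```

Call:
{"name": "play_rows", "arguments": {"motion": [{"linear": [0.38,0,-1.03],"rotation": [0,0,0],"claw": 0.3},{"linear": [0.37,0,-1.04],"rotation": [0,0,0],"claw": 0.3},{"linear": [0,0,0],"rotation": [0,0,0],"claw": 0.3},{"linear": [0,0,0],"rotation": [0,0,0],"claw": 0.3}]}}

```text
time_s: 19.5
position: [556.0, 26.0, 59.7]
tcp_rot: [0.713, 0.68, 0.126, -0.118]
force: [0.4, 0.3, -1.7]
grip_width: 47.6
```

Run:
```python
from plan import *
st(); x,M,q=cur(); f=[]
for n in('scene','wrist','top','scene','wrist'):
    f.append(arm.get_obs()['force'][2]); im=snap(n,'r1_%s.png'%n)
    if n=='wrist' or True:
        hsv=cv2.cvtColor(im,cv2.COLOR_BGR2HSV)
        g=proj(n,[555,18,30]); u,v=[int(k) for k in g]
        r=hsv[max(0,v-60):v+60,max(0,u-60):u+60].reshape(-1,3); print(n,g,'pale',((r[:,2]>150)&(r[:,1]<60)).sum())
print('fz',np.round(f,2))
a=cv2.imread('pics/r1_scene.png'); g=proj('scene',[555,18,40]); u,v=[int(k) for k in g]
c=cv2.resize(a[v-50:v+50,u-60:u+60],(480,400),interpolation=cv2.INTER_CUBIC)
b=cv2.resize(cv2.imread('pics/r1_wrist.png'),(533,400)); cv2.imwrite('pics/r1.png',cv2.resize(np.hstack([c,b]),(800,316)))
```

```text
{'time_s': 19.5, 'qpos': [0.798, 0.855, -1.113, 1.869, 0.565, 0.818, -0.547], 'position': [555.96, 25.961, 59.685], 'tcp_rot': [0.713, 0.68, 0.126, -0.118], 'force': [0.42, 0.317, -1.69], 'moment': [-0.535, -0.064, -0.016], 'grip_width': 47.639}
scene [337.12618402 236.86453291] pale 290
wrist [323.63560232 306.88388946] pale 149
top [305.61712939 240.4735533 ] pale 616
scene [337.12618402 236.86453291] pale 285
wrist [323.92749461 307.16255653] pale 171
fz [-1.69 -1.96 -1.39 -1.67 -1.19]
```

View pics/r1.png

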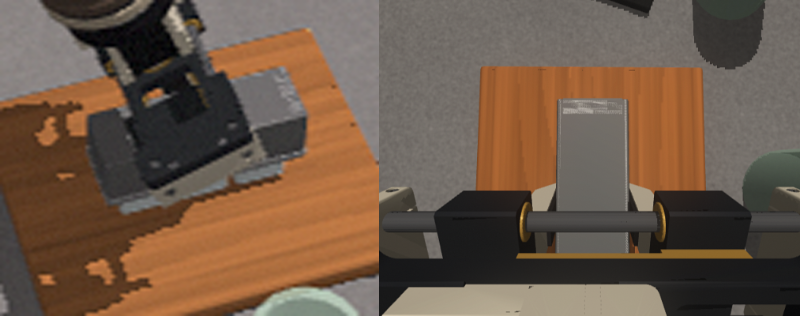

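Run:
```python
from plan import *
im=cv2.imread('pics/r1_scene.png'); hsv=cv2.cvtColor(im,cv2.COLOR_BGR2HSV)
p=pose(87,0)[:,0]; v=np.array([p[1],-p[0],0]); x,M,q=cur(); G=x-19*M[:,2]; print(G)
for dy in range(-84,85,7):
    t=G+dy*p+18*v; t[2]=25; u=proj('scene',t).round().astype(int); print(dy,u,[hsv[u[1]+d,u[0]].tolist() for d in (-4,-2,0,2)])
```

```text
[554.81890239  19.37719249  76.26568414]
-84 [304 253] [[12, 165, 94], [12, 154, 91], [13, 163, 89], [13, 159, 96]]
-77 [307 253] [[13, 160, 97], [13, 164, 92], [12, 157, 86], [13, 160, 94]]
-70 [310 252] [[12, 105, 95], [12, 156, 95], [13, 158, 87], [13, 159, 93]]
-63 [313 251] [[90, 3, 91], [13, 173, 90], [12, 170, 87], [13, 162, 96]]
-56 [316 250] [[150, 6, 85], [0, 0, 107], [98, 9, 117], [12, 161, 95]]
-49 [319 250] [[156, 17, 73], [80, 6, 119], [94, 14, 127], [12, 163, 91]]
-42 [322 249] [[0, 12, 84], [83, 9, 118], [95, 13, 119], [14, 186, 89]]
-35 [325 248] [[20, 40, 95], [30, 2, 115], [108, 10, 122], [12, 161, 92]]
-28 [328 247] [[18, 43, 102], [18, 38, 101], [17, 44, 109], [12, 85, 99]]
-21 [331 246] [[18, 39, 110], [113, 25, 41], [20, 38, 102], [16, 69, 103]]
-14 [334 246] [[17, 42, 109], [19, 45, 108], [24, 34, 106], [13, 163, 91]]
-7 [337 245] [[17, 38, 108], [17, 38, 108], [23, 21, 110], [12, 166, 86]]
0 [340 244] [[19, 38, 107], [17, 43, 107], [80, 7, 116], [13, 167, 87]]
7 [343 243] [[18, 42, 108], [18, 43, 106], [96, 11, 117], [12, 166, 86]]
14 [346 243] [[19, 40, 109], [45, 4, 116], [101, 16, 130], [12, 168, 82]]
21 [349 242] [[16, 44, 111], [12, 110, 102], [12, 91, 98], [13, 170, 81]]
28 [352 241] [[20, 44, 115], [75, 5, 110], [120, 2, 110], [14, 178, 83]]
35 [355 240] [[19, 34, 106], [105, 5, 108], [98, 9, 117], [11, 167, 84]]
42 [358 240] [[30, 3, 77], [120, 4, 116], [99, 14, 126], [12, 156, 80]]
49 [361 239] [[20, 9, 88], [90, 6, 118], [101, 16, 130], [11, 149, 82]]
56 [364 238] [[0, 10, 98], [83, 8, 121], [95, 13, 121], [13, 167, 78]]
63 [367 237] [[165, 4, 117], [12, 137, 184], [13, 151, 169], [13, 165, 170]]
70 [370 236] [[0, 6, 132], [13, 161, 169], [12, 164, 168], [13, 161, 169]]
77 [373 236] [[12, 72, 127], [13, 167, 179], [13, 163, 166], [13, 160, 171]]
84 [376 235] [[12, 166, 189], [13, 168, 178], [13, 167, 168], [12, 163, 171]]
```

Call:
{"name": "play_rows", "arguments": {"motion": [{"linear": [0.17,0,-0.47],"rotation": [0,0,0],"claw": 0.3},{"linear": [0.34,0,-0.94],"rotation": [0,0,0],"claw": 0.3},{"linear": [0.34,0,-0.94],"rotation": [0,0,0],"claw": 0.3},{"linear": [0.34,0,-0.94],"rotation": [0,0,0],"claw": 0.3},{"linear": [0.34,0,-0.94],"rotation": [0,0,0],"claw": 0.3},{"linear": [0.68,0,-1.88],"rotation": [0,0,0],"claw": 0.3},{"linear": [0.68,0,-1.88],"rotation": [0,0,0],"claw": 0.3},{"linear": [0.34,0,-0.94],"rotation": [0,0,0],"claw": 0.3},{"linear": [0,0,0],"rotation": [0,0,0],"claw": 0.3}]}}

```text
time_s: 20.5
position: [556.6, 26.4, 156.7]
tcp_rot: [0.712, 0.68, 0.127, -0.117]
force: [0.1, -0.0, -0.7]
grip_width: 47.9
```

Run:
```python
from plan import *
st(); im=snap('scene','s7.png')
for psi in (135,157):
  X,N=tgt(np.array([536,307,27+17.9]),psi,19.9); print(psi,X); plan((X+[0,0,90],N,16 if psi>140 else 14),(X+[0,0,3],N,6))
c=cv2.resize(im[170:320,270:450],(720,600),interpolation=cv2.INTER_CUBIC); cv2.imwrite('pics/s7c.png',c)
```

```text
{'time_s': 20.5, 'qpos': [0.853, 0.739, -1.206, 1.789, 0.424, 0.973, -0.481], 'position': [556.583, 26.443, 156.655], 'tcp_rot': [0.712, 0.68, 0.127, -0.117], 'force': [0.062, -0.042, -0.715], 'moment': [-0.442, -0.072, -0.011], 'grip_width': 47.862}
135 [531.42699093 311.57300907  27.03452559]
14 x [1.83, 0.53, 0.95] [0.021, 0.0, -0.056] |21.3mm 3.4deg end [531. 312. 117.] ikerr 0.0 q [0.2, 0.98, -1.21, 1.53, 0.59, 1.2, -0.23]
6 x [-0.5, 0.01, 1.35] [-0.001, 0.0, 0.0] |14.4mm 0.1deg end [532. 312.  30.] ikerr 0.0 q [0.18, 1.07, -1.14, 1.59, 0.67, 1.07, -0.25]
157 [530.04690047 309.52694083  27.03452559]
16 x [1.54, 0.79, 0.81] [0.026, 0.0, -0.071] |19.1mm 4.3deg end [530. 310. 116.] ikerr 0.0 q [0.13, 1.04, -1.25, 1.43, 0.64, 1.39, 0.08]
6 x [-0.48, -0.01, 1.35] [-0.0, 0.0, -0.001] |14.3mm 0.1deg end [530. 309.  30.] ikerr 0.0 q [0.12, 1.13, -1.19, 1.49, 0.72, 1.28, 0.08]
```

View pics/s7c.png

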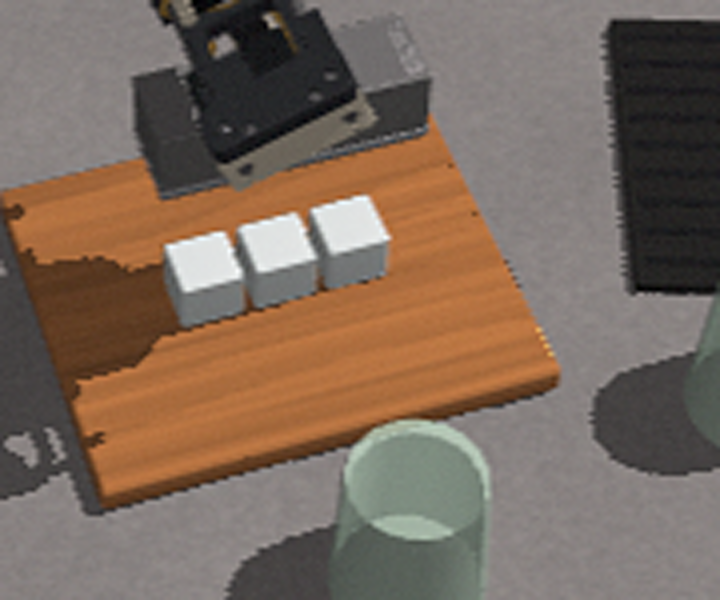

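Call:
{"name": "play_rows", "arguments": {"motion": [{"linear": [1.54,0.79,0.81],"rotation": [0.026,0,-0.071],"claw": 0.3},{"linear": [1.54,0.79,0.81],"rotation": [0.026,0,-0.071],"claw": 0.3},{"linear": [1.54,0.79,0.81],"rotation": [0.026,0,-0.071],"claw": 0.3},{"linear": [1.54,0.79,0.81],"rotation": [0.026,0,-0.071],"claw": 0.3},{"linear": [1.54,0.79,0.81],"rotation": [0.026,0,-0.071],"claw": 0.3},{"linear": [1.54,0.79,0.81],"rotation": [0.026,0,-0.071],"claw": 0.3},{"linear": [1.54,0.79,0.81],"rotation": [0.026,0,-0.071],"claw": 0.3},{"linear": [1.54,0.79,0.81],"rotation": [0.026,0,-0.071],"claw": 0.3},{"linear": [1.54,0.79,0.81],"rotation": [0.026,0,-0.071],"claw": 0.3},{"linear": [1.54,0.79,0.81],"rotation": [0.026,0,-0.071],"claw": 0.3},{"linear": [1.54,0.79,0.81],"rotation": [0.026,0,-0.071],"claw": 0.3},{"linear": [1.54,0.79,0.81],"rotation": [0.026,0,-0.071],"claw": 0.3},{"linear": [1.54,0.79,0.81],"rotation": [0.026,0,-0.071],"claw": 0.3},{"linear": [1.54,0.79,0.81],"rotation": [0.026,0,-0.071],"claw": 0.3},{"linear": [1.54,0.79,0.81],"rotation": [0.026,0,-0.071],"claw": 0.3},{"linear": [1.54,0.79,0.81],"rotation": [0.026,0,-0.071],"claw": 0.3},{"linear": [0,0,0],"rotation": [0,0,0],"claw": 0.3},{"linear": [0,0,0],"rotation": [0,0,0],"claw": 0.3},{"linear": [0,0,0],"rotation": [0,0,0],"claw": 0.3}]}}

```text
time_s: 22.13
position: [529.7, 309.4, 114.3]
tcp_rot: [0.201, 0.964, 0.033, -0.169]
force: [0.2, 0.5, -1.0]
grip_width: 47.6
```

Run:
```python
from plan import *
st(); x,M,q=cur(); print('psi,tau', np.degrees(np.arctan2(M[1,2],M[0,2])), np.degrees(np.arccos(-M[2,2])))
X,N=tgt(np.array([536,307,27+17.9]),157,19.9); plan((X+[0,0,3],N,6)); print(np.round(N.T@[0,0,-1],3))
```

```text
{'time_s': 22.133, 'qpos': [0.155, 1.003, -1.222, 1.456, 0.596, 1.374, 0.11], 'position': [529.746, 309.387, 114.317], 'tcp_rot': [0.201, 0.964, 0.033, -0.169], 'force': [0.193, 0.453, -1.033], 'moment': [-0.18, -0.647, 0.023], 'grip_width': 47.576}
psi,tau 157.2261752938821 19.877319907261736
6 x [-0.48, 0.01, 1.32] [-0.0, 0.0, -0.001] |14.0mm 0.1deg end [530. 310.  30.] ikerr 0.0 q [0.11, 1.11, -1.15, 1.48, 0.68, 1.26, 0.1]
[-0.34  0.    0.94]
```

Call:
{"name": "play_rows", "arguments": {"motion": [{"linear": [-0.48,0.01,1.32],"rotation": [0,0,-0.001],"claw": 0.3},{"linear": [-0.48,0.01,1.32],"rotation": [0,0,-0.001],"claw": 0.3},{"linear": [-0.48,0.01,1.32],"rotation": [0,0,-0.001],"claw": 0.3},{"linear": [-0.48,0.01,1.32],"rotation": [0,0,-0.001],"claw": 0.3},{"linear": [-0.48,0.01,1.32],"rotation": [0,0,-0.001],"claw": 0.3},{"linear": [-0.28,0,0.76],"rotation": [0,0,0],"claw": 0.3},{"linear": [-0.2,0,0.56],"rotation": [0,0,0],"claw": 0.3},{"linear": [-0.03,0,0.09],"rotation": [0,0,0],"claw": 0.3},{"linear": [-0.03,0,0.09],"rotation": [0,0,0],"claw": 0.3},{"linear": [0,0,0],"rotation": [0,0,0],"claw": 0.3},{"linear": [0,0,0],"rotation": [0,0,0],"claw": 0.3}]}}

```text
time_s: 23.05
position: [530.0, 310.7, 30.1]
tcp_rot: [0.197, 0.965, 0.034, -0.169]
force: [0.4, -0.4, -1.6]
grip_width: 47.3
```

Call:
{"name": "play_rows", "arguments": {"motion": [{"linear": [-0.03,0,0.09],"rotation": [0,0,0],"claw": 0.3},{"linear": [0,0,0],"rotation": [0,0,0],"claw": 0.3}]}}

```text
time_s: 23.22
position: [530.0, 310.4, 28.8]
tcp_rot: [0.198, 0.965, 0.034, -0.169]
force: [-0.4, -0.5, -2.0]
grip_width: 47.9
```

Not touching yet; step down 1 mm at a time.

Call:
{"name": "play_rows", "arguments": {"motion": [{"linear": [-0.03,0,0.09],"rotation": [0,0,0],"claw": 0.3},{"linear": [0,0,0],"rotation": [0,0,0],"claw": 0.3}]}}

```text
time_s: 23.38
position: [529.8, 310.3, 27.4]
tcp_rot: [0.198, 0.965, 0.034, -0.169]
force: [0.4, -0.7, -1.1]
grip_width: 47.8
```

Call:
{"name": "play_rows", "arguments": {"motion": [{"linear": [-0.03,0,0.09],"rotation": [0,0,0],"claw": 0.3},{"linear": [0,0,0],"rotation": [0,0,0],"claw": 0.3}]}}

```text
time_s: 23.55
position: [529.8, 310.3, 27.1]
tcp_rot: [0.198, 0.965, 0.034, -0.169]
force: [-0.5, -2.8, 4.5]
grip_width: 47.6
```

Call:
{"name": "play_rows", "arguments": {"motion": [{"linear": [0,0,0],"rotation": [0,0,0],"claw": 0.6},{"linear": [0,0,0],"rotation": [0,0,0],"claw": 1},{"linear": [0,0,0],"rotation": [0,0,0],"claw": 1},{"linear": [0,0,0],"rotation": [0,0,0],"claw": 1},{"linear": [0,0,0],"rotation": [0,0,0],"claw": 1},{"linear": [0.17,0,-0.47],"rotation": [0,0,0],"claw": 1},{"linear": [0.5,0,-1.41],"rotation": [0,0,0],"claw": 1},{"linear": [0.68,0,-1.88],"rotation": [0,0,0],"claw": 1},{"linear": [0.68,0,-1.88],"rotation": [0,0,0],"claw": 1},{"linear": [0.68,0,-1.88],"rotation": [0,0,0],"claw": 1},{"linear": [0.68,0,-1.88],"rotation": [0,0,0],"claw": 1},{"linear": [0.68,0,-1.88],"rotation": [0,0,0],"claw": 1},{"linear": [0.68,0,-1.88],"rotation": [0,0,0],"claw": 1},{"linear": [0,0,0],"rotation": [0,0,0],"claw": 1},{"linear": [0,0,0],"rotation": [0,0,0],"claw": 1}]}}

```text
time_s: 24.8
position: [530.4, 311.3, 169.7]
tcp_rot: [0.197, 0.965, 0.035, -0.168]
force: [0.0, -0.1, 0.2]
grip_width: 91.8
```

Run:
```python
from plan import *
st(); im=snap('scene','s8.png'); cv2.imwrite('pics/s8c.png',cv2.resize(im[110:350,130:510],None,fx=2,fy=2))
```

```text
{'time_s': 24.8, 'qpos': [0.146, 0.925, -1.211, 1.407, 0.517, 1.431, 0.15], 'position': [530.35, 311.313, 169.665], 'tcp_rot': [0.197, 0.965, 0.035, -0.168], 'force': [0.007, -0.094, 0.249], 'moment': [-0.073, -0.506, 0.016], 'grip_width': 91.846}
```

View pics/s8c.png

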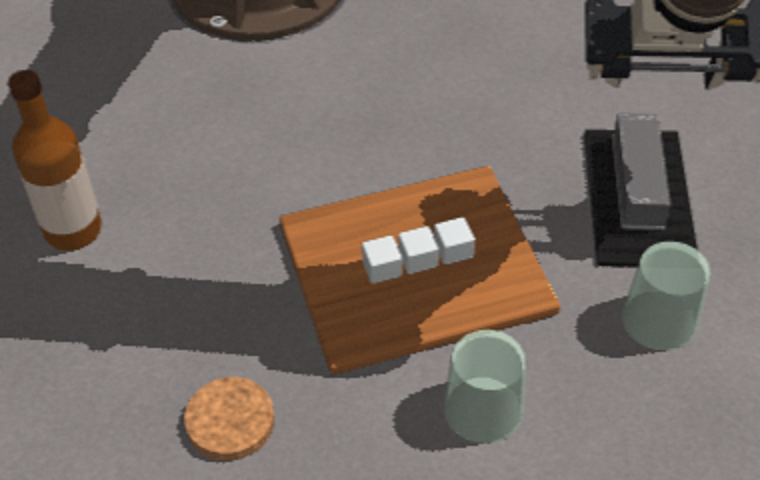

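```bash
python3 -c "
from rig import arm
print(arm.hand_in())"
```

```text
the job is handed in; nothing more can be done
None
```

The job is done and handed in at about 25 s of the 58 s allowed. The three ice cubes lie flat on the board and the empty mould lies upside down on the draining mat.

**What I did:**
- **Turning over:** I stood the mould on its end on the counter, then regripped it from the underside and turned it over. I held it clear of the board for about half a second before lowering it.
- **Rapping:** I rapped the rim on the board five times at roughly 0.2–0.3 m/s. The mould slid 2–3 mm up between the fingers at each rap, so I regripped it higher twice, with the rim resting on the board.
- **Finishing:** I lifted the mould straight up off the cubes and set it on the mat, stepping down about 1 mm at a time until it touched.

**Last checks:**
- **Cubes:** Before the final lift, the mould raised about 22 mm weighed about 1.6 N, close to empty. All three cubes showed on the board under the rim, and later pictures show them flat in a row.
- **Mould and bystanders:** The last picture shows the mould upside down on the mat. The bottle, coasters and both glasses look undisturbed.
- **Gripper:** It was open and about 14 cm above the mould, with near-zero force.

**Limits of these checks:**
- **Cubes while held high:** With the mould inverted high above the board, only the weight (about 3 N, full) showed that the cubes were still stuck.
- **Peak rap force:** I could not read the force at impact. The highest reading was about 37 N.
- **First rap:** An earlier downstroke stopped just short of the board, so I don't count it.

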